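# Change the cartridges of the counter-top water filter

## Task

Change the cartridges of the water filter: swing its clamp right back, take out whatever old cartridges are still standing in the filter and put them in the steel basin, and stand the three new cartridges from the dish rack upright in the filter's three bays. Then close the clamp all the way so that it presses all three fully home, and only then turn the feed-valve knob clockwise until it clicks past its detent to the open stop. Leave the bottle, bowl and mug alone.

Things in the scene. Friction and masses are not known exactly. Their poses are not given: they have to be found in the camera images.
- filter: Counter-top water filter, fixed: white base 165 mm deep, 329 wide, 35 high, with three bays in a row along its y axis, 74 mm apart, and the feed valve at its right end (-y) as the robot sees it. Origin on the counter under the middle bay; x points to the clamp hinge at the back, z up. Each bay is a ring of 72 mm outer, 63 mm inner diameter, rim 75 mm above the counter, round a sprung seat.
- bay1 (a point): Left bay (+y): centre of a cartridge that is fully home here, 86.5 mm above the counter. One only set in stands on the sprung seat 10 mm higher (centre at 96.5 mm); the closed clamp presses it down those 10 mm (spring 2.5 to 4.5 N per bay), and without the clamp it springs up again.
- bay2 (a point): Middle bay: as bay1.
- bay3 (a point): Right bay (-y), next to the feed valve: as bay1.
- clamp (a joint): Clamp angle in rad: 0 closed (frame level over the cartridges), growing as it swings up and back to a stop at 1.85, just past upright, where it leaves the bays free from above. Starts part open, over the bays. Stiff friction hinge (1.1 N m), no catch: it stays where it is left, also closed. Two side arms 217 mm apart carry a 24 mm thick pressure bar 78 mm from the hinge and the handle 160 mm from it.
- clamp_handle (a point): Middle of the clamp's handle: a black round bar, 18 mm diameter, 210 mm long, parallel to the filter's y axis, free all round; it can be pinched front to back from above through the whole swing and turns in the fingers. Closed, its axis is 147 mm above the counter, 82 mm in front of the bay centres.
- clamp_hinge (a point): Middle of the clamp's hinge line (parallel to the filter's y axis), 147 mm above the counter, 78 mm behind the bay centres (filter +x).
- valve (a joint): Feed-valve knob angle in rad, growing clockwise seen from above: 0 shut, stop at 1.4 open. A sprung detent (about 0.15 N m, dead point at 0.7) pushes it back towards 0 if let go before that, and on to the open stop once past it.
- valve_grip (a point): Black feed-valve knob on a steel stem; the point lies on its vertical axis at the height to grip, 122 mm above the counter. The grip is an upright bar 14 mm thick, 47 long, 32 high, top 7 mm above this point; the point's x axis lies along the bar and turns with the knob (along the filter's x axis at valve angle 0). Below the bar a disc of 50 mm diameter, its top 23 mm under this point.
- rack: White dish rack, fixed, 300 mm deep (x), 235 wide (y), left or right of the filter; origin on the counter under its centre. Its deck, 74 mm above the counter, rim 6 mm higher, carries the new cartridges on the front half (-x); plates stand on the rear part (x 92 to 132, y -75 to 75 mm), up to 230 mm above the counter. The part-open cutlery drawer under it is not part of the job.
- basin: Small round steel basin, fixed, on the other side of the filter from the rack: rim 240 mm in diameter, 62 mm high; flat floor about 170 mm across, 4 mm above the counter. Origin on the counter under its centre, z up.
- new1_c (a point): White plastic filter cartridge, upright, 95 mm tall, about 0.12 kg, all alike: round body 58 mm in diameter up to 45 mm (foot edge chamfered 3 mm), then a short cone to a grip neck 40 mm in diameter from 52 mm to the flat top. The point is its centre, 47.5 mm above the foot; z towards its top. New: starts on the dish rack's deck.
- new2_c (a point): New cartridge, as new1.
- new3_c (a point): New cartridge, as new1.
- old1_c (a point): White plastic filter cartridge, upright, 95 mm tall, about 0.12 kg, all alike: round body 58 mm in diameter up to 45 mm (foot edge chamfered 3 mm), then a short cone to a grip neck 40 mm in diameter from 52 mm to the flat top. The point is its centre, 47.5 mm above the foot; z towards its top. Old: starts in bay1, standing proud, or is absent (None).
- old2_c (a point): Old cartridge, as old1, in bay2 or absent.
- old3_c (a point): Old cartridge, as old1, in bay3 or absent.
- old1: Foot centre of cartridge old1.
- old2: Foot centre of cartridge old2.
- old3: Foot centre of cartridge old3.
- bottle: Green glass bottle with cap, 68 mm diameter, 220 mm tall, behind the filter; to be left alone. Origin under its foot.
- bowl: White enamel bowl, 110 mm across, 45 mm high, in front of the filter; to be left alone. Origin under its foot.
- mug: Blue mug, 76 mm diameter, 80 mm high, behind the filter; to be left alone. Origin under its foot.

How it is judged:
By the outcome, as a careful person would: the job done as asked, in the order asked, and still so for the second after the job is handed in, with the robot touching nothing.
Of old1, old2, old3 only 1 to 3 are there at a start; the rules pass over those that are not, and their reading is None.
At some moment in a run one of new1, new2, new3 may be knocked a few centimetres aside while the robot is not near it.
It also fails if it takes over 210 s, if anything falls off the work surface, if the arm or the gripper's body presses on something with over 40 N, if the wrist force passes 120 N, or if a joint passes its speed limit or range.

## Robot

A 6-joint arm with a two-finger parallel gripper is mounted at the origin on the work surface. World frame = base frame: x ahead of the robot, y to its left, z up, the work surface at z = 0. Lengths are in m, angles in rad, forces in N, time in s.
With the tool pointing down it reaches from about 0.35 to 0.975 m from the base axis. Payload 4.9 kg.
Tool frame: the origin (TCP) lies at the very end of the fingers, on their centre line; the grasp point (between the pads) lies 19 mm behind it; x points along the fingers, z is the direction in which the jaws open and shut, and the axes are right-handed (so a half turn about x gives the same grasp; the last joint's range is limited). The gripper opens to 85 mm and grips with 20 to 120 N. Pads are 22 mm wide; open, the fingers measure 114 mm over their backs; the gripper's body (76 mm by 85 mm) begins 54 mm behind the grasp point. The pads swing forward as they close: fully open they stand 13 mm farther back than shut.
Start: joints at [-1.245, 0.053, 1.613, -0, 1.476, -0.119], TCP at [0.269, -0.564, 0.203] pointing down, gripper open.
Joint ranges: [-3.01, 3.01], [-1.01, 2.22], [0.06, 2.58], [-1.02, 4.17], [0.09, 2.62], [-3.14, 3.14]. Speed limits (rad/s): [2.57, 2.57, 3.14, 3.14, 3.14, 3.14].

## Interface

Orientations are given as a rotation vector (axis times angle).
In Python, from station import arm gives the robot as it stands. The module is installed in compiled form; this text tells all that it offers.
- The arm moves only by the shell command python3 -m inch 'ROWS' [FORCE]. ROWS is text: rows parted by semicolons, each of 7 numbers parted by spaces: the finger opening in m, from 0 to 0.0854, then the shift along the tool's x, y, z in m, then the turn, a rotation vector about the tool's x, y, z in rad. A call has 1 to 20 rows; each row shifts and turns the commanded pose from where the row before left it, along the tool's axes as they then stand; what a row does not reach is not made up. A row lasts 1/8 s, in which the tool goes at most 62.5 mm and 10.7 degrees, less where a joint would pass 70% of its speed; a pose out of reach is approached as far as the arm can. A call is refused whole if a number of a shift passes 0.0625 or a number of a turn 0.188, either way. A call with a gripper value outside its range is refused whole. The fingers move at their own pace and stop on an object; FORCE is the grip in N (left out, the last holds). Time passes only in rows, so rows that do not move let the fingers close. It gives the time, the measured TCP pose, the force and the opening at its end, in the units of the state.
- arm.observe(): the state, without advancing time (a new reading comes with each control period).
- arm.grab_frame(name): name is "scene" or "top" or "wrist"; returns a dict with "pixels" (384x512x3 uint8, red, green, blue), "fx", "fy", "cx", "cy" (pixels), "R" (3x3) and "t" (3): a world point X has camera coordinates R X + t; the wrist camera has in their place "mount" (4x4, takes a point from camera to tool coordinates, whose origin is the TCP and whose axes are the tool frame's). Camera axes: x right, y down, z forward; pixel columns grow to the right and rows downward; lengths in m; the calibration is good to about 2 mm. A picture is of the moment at which its call begins: read the wrist's pose just before it. There is no depth.
- arm.close_job(): hands the job in, once; it reports no verdict.
The state is a dict: "time_s": time; "q": joint angles; "qvel": joint speeds; "tau": joint torques, N m; "ee_pos": TCP position; "tcp_rot": TCP orientation; "contact_force": force on the tool from outside, world axes, zero at the start; "torque": the same for the moment, N m; "finger_gap": finger opening in m.
Only numpy, scipy, OpenCV 4.12 (cv2) and the standard library are available. Lean on these libraries where they do the work, as an engineer would, in place of code of your own. Each camera call takes 0.05 s, during which the arm holds its last target.

## Working session

There is one attempt and no reset: what is moved stays moved. The work goes in short steps, Python scripts to look and compute and a shell command to move; the robot and the scene stay as the last step left them, time stands still between calls to the robot, and variables do not carry over. Pictures are saved under pics/ and viewed, and the job is handed in when it is done.

```bash
ls -la; mkdir -p pics; python3 - <<'E'
from station import arm
import cv2,numpy as np
s=arm.observe()
for k,v in s.items(): print(k,np.round(v,4))
for n in ["scene","top","wrist"]:
    f=arm.grab_frame(n)
    cv2.imwrite(f"pics/{n}0.png",f["pixels"][:,:,::-1])
    print(n,{k:np.round(v,4).tolist() for k,v in f.items() if k!="pixels"})
E
```

```text
total 12
drwxr-xr-x  3 agent agent 4096 Dec  6 22:49 .
drwxr-xr-x 23 root  root  4096 Dec  6 22:49 ..
drwxr-xr-x  2 agent agent 4096 Dec  6 22:49 pics
time_s 0.0
q [-1.245   0.0533  1.6143  0.      1.476  -0.119 ]
qvel [ 0.0005  0.0011 -0.0005 -0.0007  0.0013  0.0018]
tau [-3.00000e-04 -3.93686e+01 -3.70174e+01 -1.00000e-04  7.10000e-03
 -0.00000e+00]
ee_pos [ 0.2687 -0.5635  0.2019]
tcp_rot [ 0.8769  1.389  -0.8748]
contact_force [ 0.3447  0.0653 -0.1124]
torque [-0.0161  0.032   0.0014]
finger_gap 0.0852
scene {'fx': 493.4766, 'fy': 493.4766, 'cx': 252.9977, 'cy': 194.089, 'R': [[-0.8291, 0.5589, -0.0141], [0.4669, 0.6783, -0.5673], [-0.3075, -0.477, -0.8234]], 't': [0.4807, -0.1665, 1.687]}
top {'fx': 467.962, 'fy': 467.962, 'cx': 253.6312, 'cy': 185.5453, 'R': [[0.0007, -1.0, -0.0098], [-0.9944, 0.0004, -0.1053], [0.1053, 0.0098, -0.9944]], 't': [-0.0165, 0.5556, 1.291]}
wrist {'fx': 315.2971, 'fy': 315.2971, 'cx': 255.127, 'cy': 193.4787, 'mount': [[0.0005, -0.3217, 0.9469, -0.1706], [0.0004, -0.9469, -0.3217, 0.084], [1.0, 0.0006, -0.0004, 0.0005], [0.0, 0.0, 0.0, 1.0]]}
```

View pics/scene0.png

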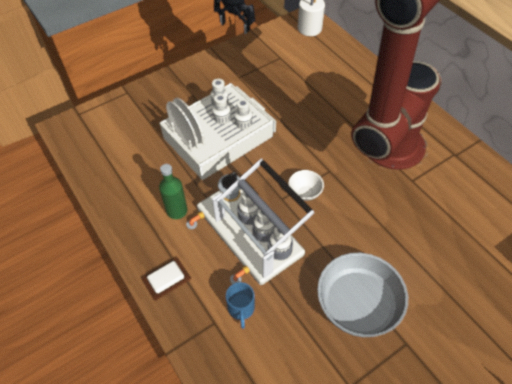

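View pics/top0.png

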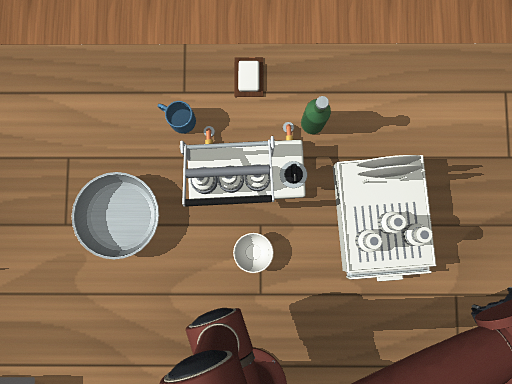

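View pics/wrist0.png

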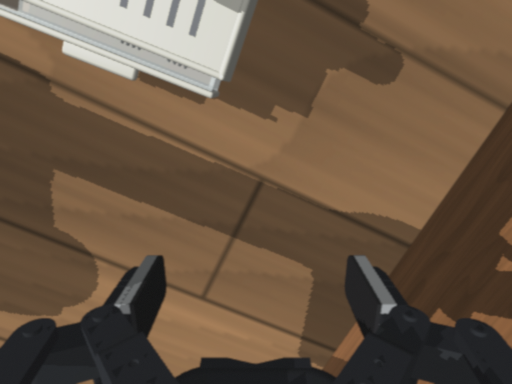

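```bash
cat > h.py <<'E'
from station import arm
import cv2,numpy as np
from scipy.spatial.transform import Rotation as Ro
def pose():
    s=arm.observe(); return np.array(s["ee_pos"]),Ro.from_rotvec(s["tcp_rot"]).as_matrix(),s
def grab(n):
    p,R,s=pose(); f=arm.grab_frame(n); f=dict(f)
    if n=="wrist":
        M=np.array(f["mount"]); Rc=R@M[:3,:3]; c=R@M[:3,3]+p
        f["R"]=Rc.T; f["t"]=-Rc.T@c
    f["R"]=np.array(f["R"]);f["t"]=np.array(f["t"])
    return f
def save(f,name,box=None,k=1):
    im=f["pixels"][:,:,::-1]
    if box: u0,v0,u1,v1=box; im=im[v0:v1,u0:u1]
    if k!=1: im=cv2.resize(im,None,fx=k,fy=k,interpolation=cv2.INTER_CUBIC)
    cv2.imwrite(f"pics/{name}.png",im)
def ray(f,uv):
    d=np.array([(uv[0]-f["cx"])/f["fx"],(uv[1]-f["cy"])/f["fy"],1.]); d=f["R"].T@d
    return -f["R"].T@f["t"],d
def cast(f,uv,z):
    c,d=ray(f,uv); return c+d*(z-c[2])/d[2]
def proj(f,X):
    x=f["R"]@np.array(X)+f["t"]; return np.array([f["fx"]*x[0]/x[2]+f["cx"],f["fy"]*x[1]/x[2]+f["cy"]])
def tri(a,ua,b,ub):
    c1,d1=ray(a,ua);c2,d2=ray(b,ub)
    k=np.linalg.lstsq(np.c_[d1,-d2],c2-c1,rcond=None)[0]
    p,q=c1+k[0]*d1,c2+k[1]*d2; return (p+q)/2,np.linalg.norm(p-q)
def down(yaw):
    # tool x down, tool z (jaw) at world yaw
    z=np.array([np.cos(yaw),np.sin(yaw),0]);x=np.array([0,0,-1.]);return np.c_[x,np.cross(z,x),z]
def delta(p,R=None):
    P,Q,s=pose(); print("at",P.round(4),"tool shift",(Q.T@(np.array(p)-P)).round(4), "turn",None if R is None else Ro.from_matrix(Q.T@R).as_rotvec().round(4))
E
python3 - <<'E'
from h import *
p,R,s=pose(); print(R.round(3)); 
z=R[:,2];print(np.degrees(np.arctan2(z[1],z[0])))
f=grab("top"); save(f,"t1",(160,90,320,220),5)
save(f,"t2",(325,140,445,290),4)
f=grab("scene"); save(f,"s1",(180,150,330,290),5)
save(f,"s2",(150,70,290,190),5)
E
```

```text
[[-0.001  0.903  0.43 ]
 [ 0.002  0.43  -0.903]
 [-1.     0.    -0.002]]
-64.51575468531195
```

View pics/t1.png

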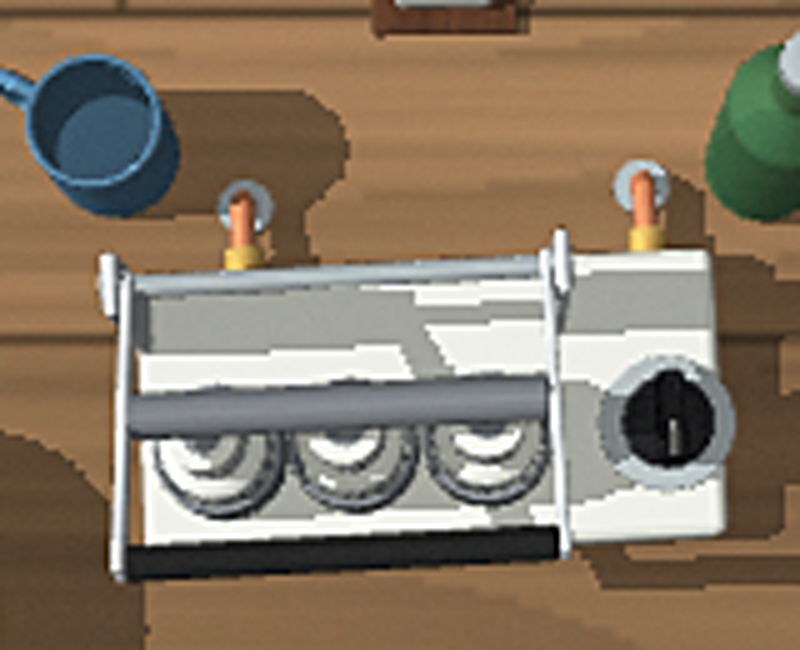

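View pics/t2.png

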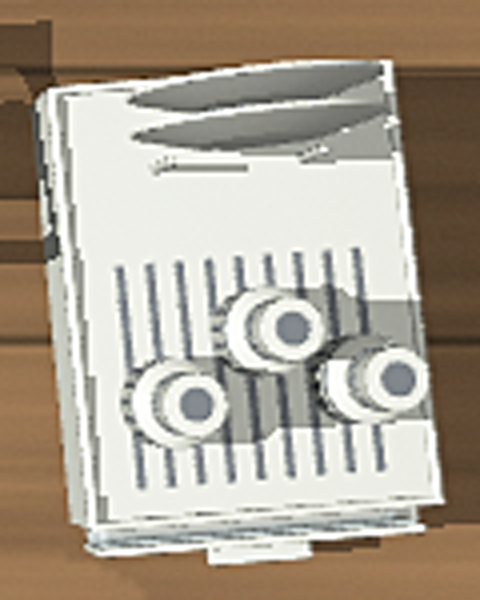

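View pics/s1.png

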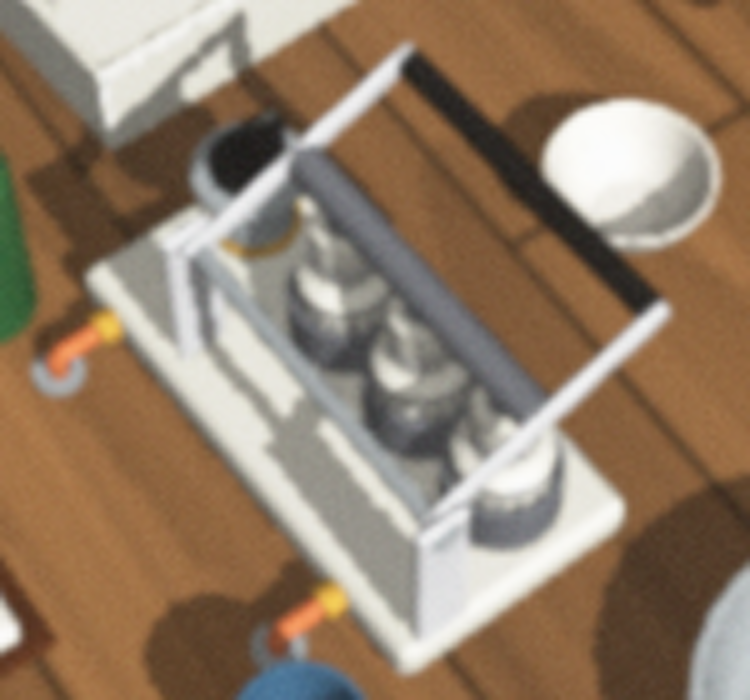

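View pics/s2.png

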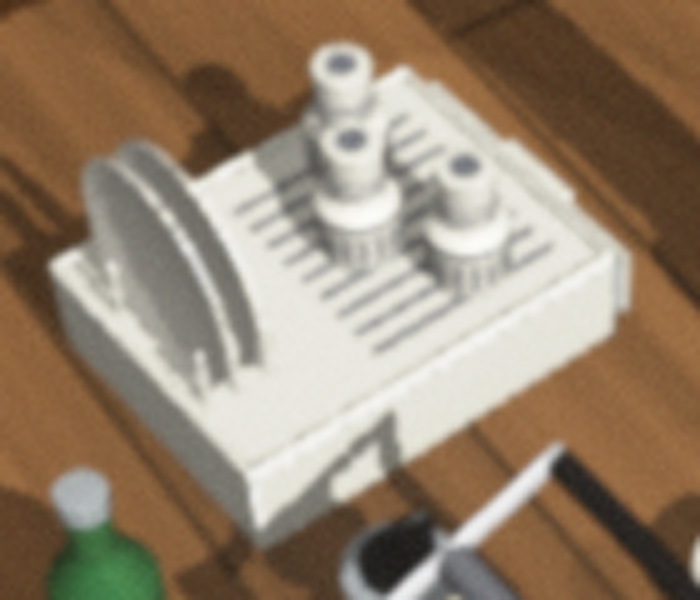

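```bash
python3 - <<'E'
from h import *
t=grab("top");s=grab("scene")
def T1(a): return np.array([160+(a[0]+.5)/5-.5,90+(a[1]+.5)/5-.5])
def T2(a): return np.array([325+(a[0]+.5)/4-.5,140+(a[1]+.5)/4-.5])
def S1(a): return np.array([180+(a[0]+.5)/5-.5,150+(a[1]+.5)/5-.5])
def S2(a): return np.array([150+(a[0]+.5)/5-.5,70+(a[1]+.5)/5-.5])
A,B,C=[cast(t,T2(x),.169) for x in [(195,403),(291,328),(399,380)]]
print("new top",A,B,C)
for a in [(341,63),(352,140),(466,165)]: print("new scene",cast(s,S2(a),.169))
for i,j in [((195,403),(466,165)),((291,328),(352,140)),((399,380),(341,63))]: print("tri",tri(t,T2(i),s,S2(j)))
print("handle R",tri(t,T1((560,543)),s,S1((410,62))))
print("handle L",tri(t,T1((128,562)),s,S1((655,300))))
print("knob",cast(t,T1((668,418)),.129))
print("disc?",cast(t,T1((668,421)),.1))
for a in [(712,252),(727,535),(146,535)]: print("base corner",cast(t,T1(a),.035))
print("hinge R",tri(t,T1((545,268)),s,S1((180,245))),"L",tri(t,T1((122,285)),s,S1((428,530))))
for a in [(668,418)]: print("knob",tri(t,T1(a),s,S1((245,150))))
E
```

```text
new top [ 0.40371812 -0.31529517  0.169     ] [ 0.45019614 -0.37620014  0.169     ] [ 0.41800613 -0.44206497  0.169     ]
new scene [ 0.41687334 -0.44573687  0.169     ]
new scene [ 0.4486182  -0.38074603  0.169     ]
new scene [ 0.40052842 -0.31999886  0.169     ]
tri (array([ 0.40401299, -0.31378056,  0.17601012]), np.float64(0.0005773338367001955))
tri (array([ 0.45067116, -0.3751817 ,  0.17437558]), np.float64(0.0016609288017440022))
tri (array([ 0.41854176, -0.44110502,  0.17316685]), np.float64(0.001442234439433348))
handle R (array([ 0.50560274, -0.06172203,  0.20814628]), np.float64(0.00028104291724521425))
handle L (array([0.4951915 , 0.14701338, 0.21877556]), np.float64(0.0013994848733962738))
knob [ 0.57740677 -0.12070099  0.129     ]
disc? [ 0.57963397 -0.12287112  0.1       ]
base corner [ 0.68477741 -0.15349043  0.035     ]
base corner [ 0.52380415 -0.16023622  0.035     ]
base corner [0.52384914 0.16546022 0.035     ]
hinge R (array([ 0.65704814, -0.05973614,  0.15187631]), np.float64(0.011383675207036143)) L (array([0.64591327, 0.16193749, 0.14818329]), np.float64(0.00345418087450507))
knob (array([ 0.58081604, -0.12298167,  0.11328666]), np.float64(0.00340425339165063))
```

```bash
python3 -m inch '0.085 -0.017 0 0 -0.167 0 0;0.085 -0.017 0 0 -0.167 0 0;0.085 -0.017 0 0 -0.167 0 0;0.085 -0.017 0 0 -0.167 0 0;0.085 -0.017 0 0 -0.167 0 0;0.085 -0.017 0 0 -0.167 0 0;0.085 -0.017 0 0 -0.167 0 0;0.085 0 0.04 0.018 0 0 0;0.085 0 0.05 0.02 0 0 0;0.085 0 0.05 0.02 0 0 0;0.085 0 0.05 0.02 0 0 0;0.085 0 0.05 0.02 0 0 0;0.085 0 0.05 0.02 0 0 0;0.085 0 0.05 0.02 0 0 0;0.085 0 0.05 0.02 0 0 0' 60; python3 - <<'E'
from h import *
p,R,s=pose();print(p,R.round(3),s["q"])
f=grab("wrist");save(f,"w1")
E
```

```text
time_s: 2.22
ee_pos: [0.4103, -0.1661, 0.3223]
tcp_rot: [-0.034, 1.57, 0.033]
contact_force: [0.5, -0.6, -0.3]
finger_gap: 0.0852
[ 0.41025632 -0.16605846  0.3223255 ] [[ 0.001 -0.043  0.999]
 [-0.     0.999  0.043]
 [-1.    -0.     0.001]] [-5.53113347e-01 -4.39174465e-01  1.84446508e+00  8.43548712e-05
  1.73535704e+00 -5.95764969e-01]
```

View pics/w1.png

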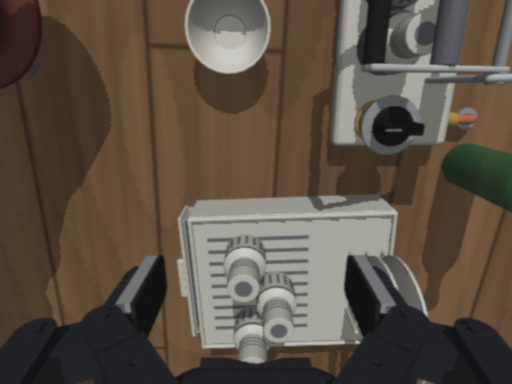

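```bash
python3 - <<'E'
from h import *
f=grab("wrist")
save(f,"w2",(325,0,512,160),4)
print("new",[cast(f,u,.169).round(4) for u in [(243,289),(278.5,330)]])
print("knob bar",cast(f,(395,129),.129))
for u in [(334,146),(450,143)]: print("corner",cast(f,u,.035))
E
```

```text
new [array([ 0.4062, -0.3097,  0.169 ]), array([ 0.4536, -0.3687,  0.169 ])]
knob bar [ 0.57139838 -0.11535017  0.129     ]
corner [ 0.52897089 -0.15355327  0.035     ]
corner [ 0.69759772 -0.14084444  0.035     ]
```

View pics/w2.png

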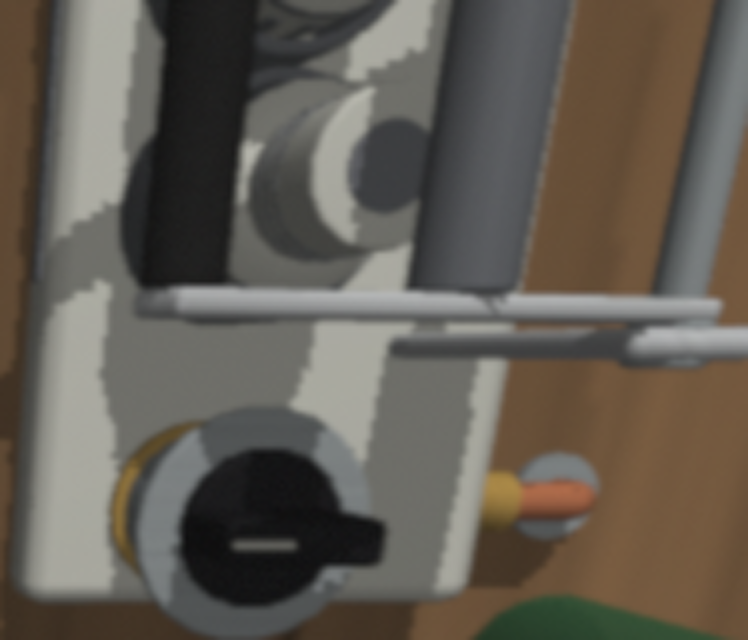

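```bash
python3 -m inch '0.085 0 0.041 0.02 0 0 0;0.085 0 0.041 0.02 0 0 0;0.085 0 0.041 0.02 0 0 0;0.085 0 0.041 0.02 0 0 0;0.085 0 0.041 0.019 0 0 0;0.085 0 0 0 0 0 0'; python3 - <<'E'
from h import *
p,R,s=pose();print(p,R.round(3),s["q"])
f=grab("wrist");save(f,"w3")
E
```

```text
time_s: 3.08
ee_pos: [0.5006, 0.0427, 0.3217]
tcp_rot: [-0.036, 1.571, 0.036]
contact_force: [0.6, -0.3, -0.0]
finger_gap: 0.0847
[0.50060666 0.04265466 0.32172373] [[-0.001 -0.046  0.999]
 [-0.     0.999  0.046]
 [-1.     0.    -0.001]] [-6.31801112e-02 -2.85129809e-01  1.72905663e+00 -7.56963196e-05
  1.69849016e+00 -1.09532775e-01]
```

View pics/w3.png

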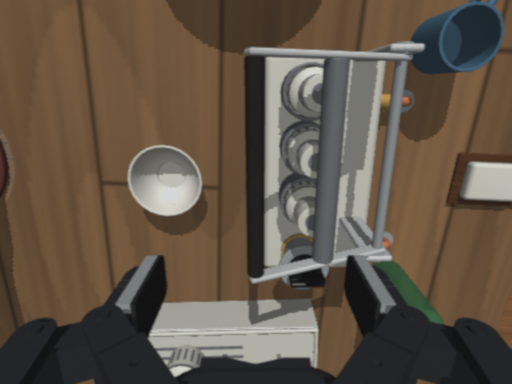

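```bash
python3 - <<'E'
from h import *
f=grab("wrist"); t=grab("top")
for z in (.205,.213,.22): print(z,cast(f,(256,56),z).round(4),cast(f,(255.5,276),z).round(4))
def T1(a): return np.array([160+(a[0]+.5)/5-.5,90+(a[1]+.5)/5-.5])
print(tri(f,(256,56),t,T1((128,562))),tri(f,(256,276),t,T1((560,543))))
E
```

```text
0.205 [0.4973 0.1484 0.205 ] [ 0.5066 -0.0653  0.205 ]
0.213 [0.4973 0.1478 0.213 ] [ 0.5063 -0.06    0.213 ]
0.22 [0.4973 0.1472 0.22  ] [ 0.5061 -0.0554  0.22  ]
(array([0.49706348, 0.14882932, 0.20282775]), np.float64(0.0006226622250548524)) (array([ 0.5062464 , -0.06180918,  0.21006978]), np.float64(0.0013736766893865883))
```

```bash
python3 -m inch '0.085 0.03 0 0.001 0 0 0;0.085 0.03 0 0 0 0 0;0.085 0.03 0 0 0 0 0;0.085 0.03 0 0 0 0 0;0.085 0.012 0 0 0 0 0;0.01 0 0 0 0 0 0;0.01 0 0 0 0 0 0;0.01 0 0 0 0 0 0;0.01 0 0 0 0 0 0;0.01 0 0 0 0 0 0;0.01 0 0 0 0 0 0' 50;python3 - <<'E'
from h import *
p,R,s=pose();print(p,s["finger_gap"],np.round(s["contact_force"],2))
f=grab("wrist");save(f,"w4")
E
```

```text
time_s: 4.6
ee_pos: [0.5011, 0.0414, 0.1902]
tcp_rot: [-0.034, 1.57, 0.034]
contact_force: [-0.7, -0.3, 0.1]
finger_gap: 0.0099
[0.50112902 0.04142207 0.19015526] 0.009884991076089233 [-0.69 -0.32  0.1 ]
```

View pics/w4.png

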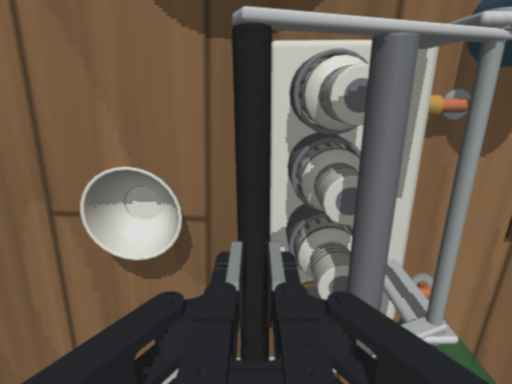

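```bash
python3 - <<'E'
from h import *
f=grab("scene");save(f,"s3",(180,130,340,260),5)
f=grab("top");save(f,"t3",(160,90,320,220),5)
p,R,s=pose()
for fr,n in ((grab("scene"),"s"),(f,"t"),(grab("wrist"),"w")):
    print(n,proj(fr,p),proj(fr,p-R[:,0]*.019))
E
```

```text
s [284.18647518 189.61917026] [284.4511472  185.60066372]
t [229.57359564 200.65976077] [229.09678101 200.08612035]
w [253.21841137 233.19456006] [253.03639299 248.71005107]
```

View pics/s3.png

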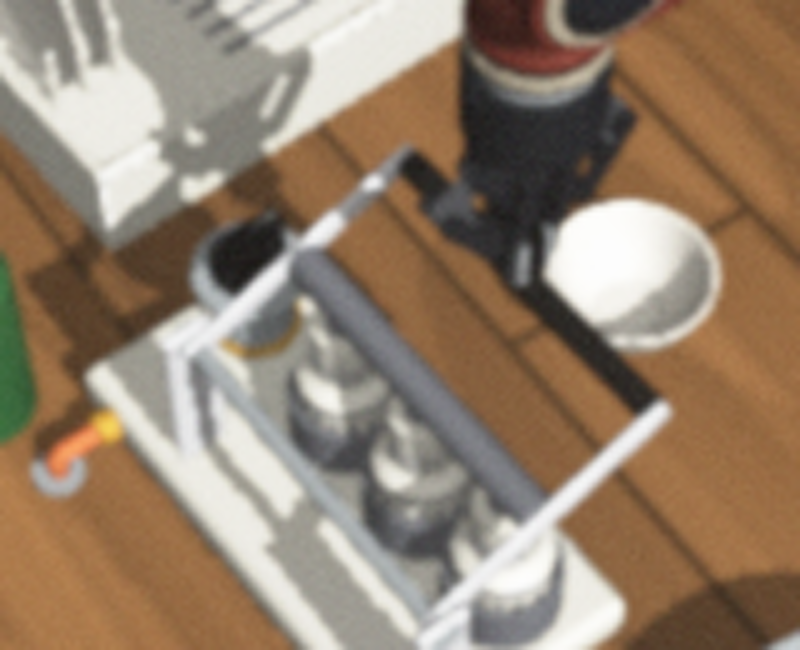

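View pics/t3.png

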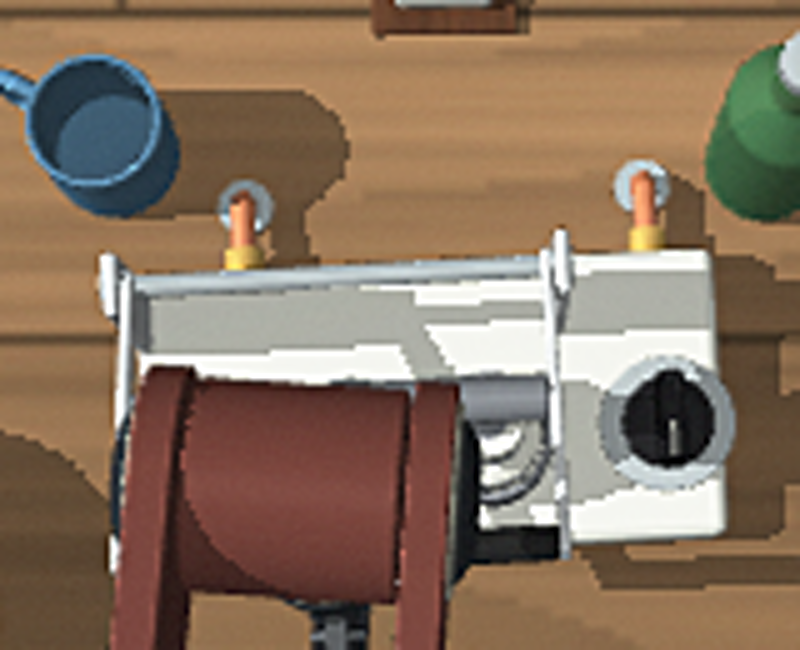

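```bash
python3 -m inch '0 0 0 0 0 0 0;0 0 0 0 0 0 0' 50
```

```text
time_s: 5.1
ee_pos: [0.5011, 0.0414, 0.1901]
tcp_rot: [-0.034, 1.571, 0.034]
contact_force: [0.1, 0.2, -0.0]
finger_gap: -0.0002
```

```bash
python3 - <<'E'
from h import *
f=grab("wrist");save(f,"w5",(150,150,360,384),3)
E
```

```text
(no output)
```

View pics/w5.png

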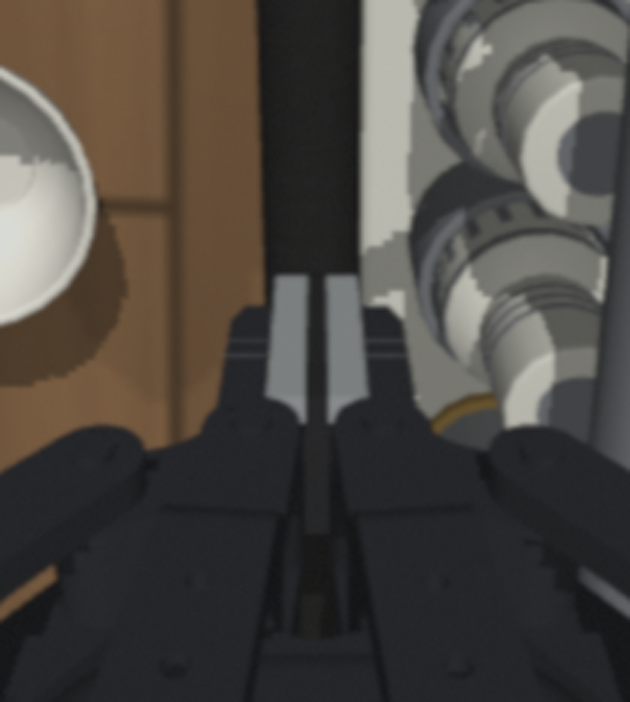

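```bash
python3 -m inch '0.06 0 0 0 0 0 0;0.06 0 0 0 0 0 0;0.06 0 0 0 0 0 0;0.06 0.012 0 0 0 0 0;0.06 0.01 0 0 0 0 0;0 0 0 0 0 0 0;0 0 0 0 0 0 0;0 0 0 0 0 0 0;0 0 0 0 0 0 0;0 0 0 0 0 0 0' 40;python3 - <<'E'
from h import *
f=grab("wrist");save(f,"w6")
E
```

```text
time_s: 6.4
ee_pos: [0.5001, 0.0413, 0.1683]
tcp_rot: [-0.034, 1.573, 0.034]
contact_force: [-4.3, -1.3, 2.2]
finger_gap: 0.0161
```

View pics/w6.png

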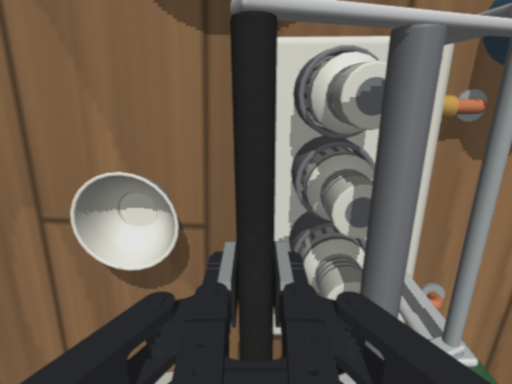

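```bash
python3 -m inch '0.04 0 0 0 0 0 0;0.04 0 0 0 0 0 0;0.04 0.012 0 0 0 0 0;0 0 0 0 0 0 0;0 0 0 0 0 0 0;0 0 0 0 0 0 0;0 0 0 0 0 0 0' 40;python3 - <<'E'
from h import *
f=grab("wrist");save(f,"w7",(150,150,360,384),3)
f=grab("scene");save(f,"s4",(240,130,320,210),7)
E
```

```text
time_s: 7.32
ee_pos: [0.5, 0.0414, 0.155]
tcp_rot: [-0.034, 1.573, 0.034]
contact_force: [-4.0, -0.4, -5.0]
finger_gap: 0.0167
```

View pics/w7.png

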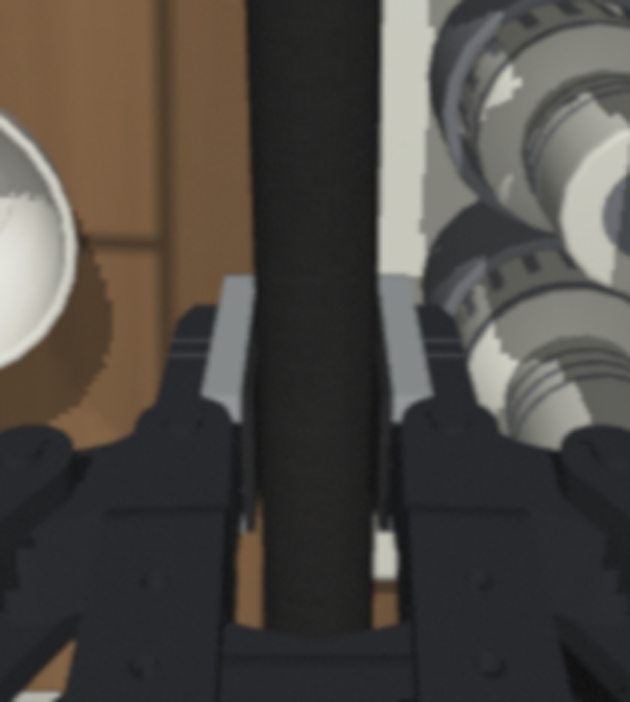

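View pics/s4.png

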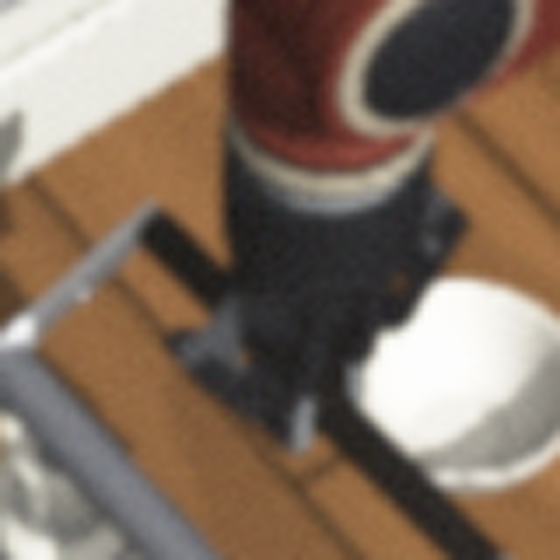

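```bash
python3 - <<'E'
from h import *
s=grab("scene")
p,R,_=pose()
for dx in (0,.01,.02,.03,.04):
  for dy in (0,.011): print(dx,dy,proj(s,p-R[:,0]*dx+R[:,1]*dy+R[:,2]*.009))
E
```

```text
0 0 [281.48944494 198.24025954]
0 0.011 [283.93531105 200.84595366]
0.01 0 [281.60124184 196.23306326]
0.01 0.011 [284.06224268 198.84696656]
0.02 0 [281.71438736 194.20165381]
0.02 0.011 [284.19071123 196.82377504]
0.03 0 [281.82890607 192.14559041]
0.03 0.011 [284.3207448  194.77593678]
0.04 0 [281.94482309 190.0644215 ]
0.04 0.011 [284.45237217 192.70299867]
```

```bash
python3 - <<'E'
import numpy as np
for t0 in (.36,.4,.44):
    th=np.linspace(t0,1.87,13)
    print(t0);print("; ".join(f"{-.16*(np.sin(b)-np.sin(a)):.4f} 0 {.16*(np.cos(a)-np.cos(b)):.4f}" for a,b in zip(th[:-1],th[1:])))
E
```

```text
0.36
-0.0183 0 0.0083; -0.0172 0 0.0105; -0.0157 0 0.0126; -0.0140 0 0.0144; -0.0121 0 0.0161; -0.0100 0 0.0175; -0.0077 0 0.0186; -0.0053 0 0.0194; -0.0028 0 0.0199; -0.0003 0 0.0201; 0.0022 0 0.0200; 0.0047 0 0.0196
0.4
-0.0175 0 0.0087; -0.0163 0 0.0108; -0.0149 0 0.0127; -0.0132 0 0.0144; -0.0114 0 0.0159; -0.0093 0 0.0172; -0.0072 0 0.0182; -0.0049 0 0.0190; -0.0025 0 0.0194; -0.0001 0 0.0196; 0.0023 0 0.0195; 0.0046 0 0.0190
0.44
-0.0167 0 0.0091; -0.0155 0 0.0111; -0.0141 0 0.0128; -0.0125 0 0.0144; -0.0107 0 0.0158; -0.0087 0 0.0169; -0.0066 0 0.0179; -0.0045 0 0.0185; -0.0022 0 0.0189; 0.0000 0 0.0191; 0.0023 0 0.0189; 0.0045 0 0.0185
```

Using θ0 = 0.4, in stages.

```bash
python3 -m inch '0 -0.0175 0 0.0087 0 0 0;0 -0.0163 0 0.0108 0 0 0;0 -0.0149 0 0.0127 0 0 0;0 -0.0132 0 0.0144 0 0 0'; python3 -m inch '0 -0.0114 0 0.0159 0 0 0;0 -0.0093 0 0.0172 0 0 0;0 -0.0072 0 0.0182 0 0 0'
```

```text
time_s: 7.98
ee_pos: [0.5437, 0.0436, 0.2204]
tcp_rot: [-0.034, 1.583, 0.034]
contact_force: [-21.6, 0.3, 8.5]
finger_gap: 0.0166
time_s: 8.35
ee_pos: [0.599, 0.0463, 0.2534]
tcp_rot: [-0.034, 1.57, 0.035]
contact_force: [-16.4, 1.9, 15.9]
finger_gap: 0.0166
```

```bash
python3 -m inch '0 -0.0049 0 0.019 0 0 0;0 -0.0025 0 0.0194 0 0 0;0 0 0 0.0196 0 0 0'; python3 -m inch '0 0.0023 0 0.0195 0 0 0;0 0.0046 0 0.019 0 0 0;0 0 0 0 0 0 0'
```

```text
time_s: 8.72
ee_pos: [0.6587, 0.0492, 0.2612]
tcp_rot: [-0.033, 1.564, 0.036]
contact_force: [-10.0, 1.9, 0.4]
finger_gap: 0.0166
time_s: 9.1
ee_pos: [0.6925, 0.0509, 0.2537]
tcp_rot: [-0.033, 1.578, 0.036]
contact_force: [-25.1, 2.1, 15.1]
finger_gap: 0.0172
```

```bash
python3 -m inch '0.05 0 0 0 0 0 0;0.06 0 0 0 0 0 0;0.06 -0.02 0 0 0 0 0;0.06 -0.03 0 0 0 0 0;0.06 -0.03 0 0 0 0 0;0.085 0 0 -0.05 0 0 0;0.085 0 0.0 -0.05 0 0 0;0.085 0 0 0 0 0 0'; python3 - <<'E'
from h import *
print(pose()[0])
f=grab("wrist");save(f,"w8")
f=grab("top");save(f,"t4",(160,90,320,220),5)
f=grab("scene");save(f,"s5",(180,130,340,260),5)
E
```

```text
time_s: 10.1
ee_pos: [0.5936, 0.0455, 0.3282]
tcp_rot: [-0.034, 1.568, 0.034]
contact_force: [0.7, -0.6, 0.2]
finger_gap: 0.0851
[0.59358365 0.04549177 0.3281622 ]
```

View pics/w8.png

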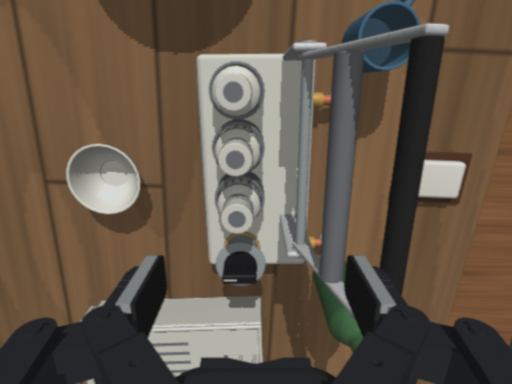

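View pics/s5.png

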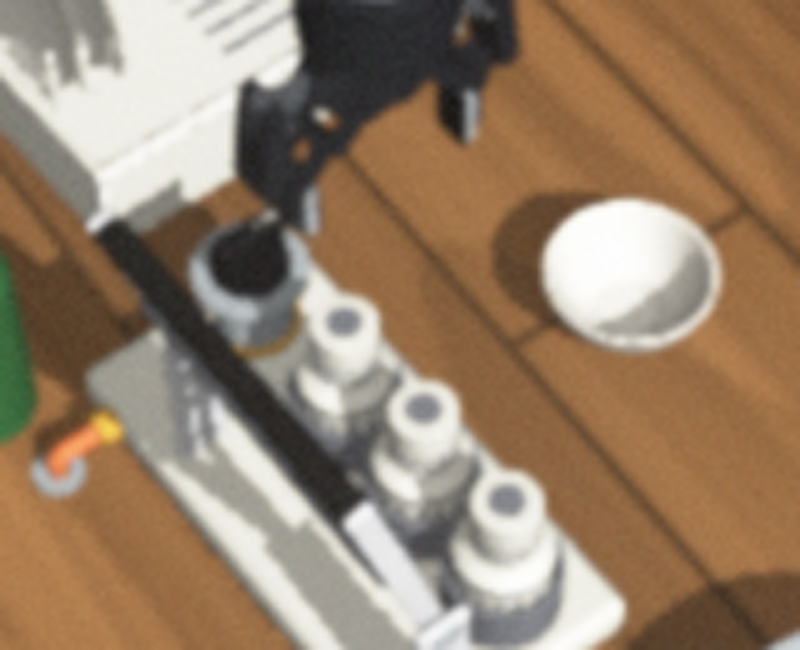

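```bash
cat >> h.py <<'E'
def cap(f,uv,r=14,lo=60,hi=140):
    # centroid of the dark grey cap disc near uv
    im=cv2.cvtColor(f["pixels"],cv2.COLOR_RGB2HSV); m=((im[:,:,2]<hi)&(im[:,:,2]>lo-30)&(im[:,:,1]<90)).astype(np.uint8)
    u,v=int(round(uv[0])),int(round(uv[1])); k=np.zeros_like(m); cv2.circle(k,(u,v),r,1,-1); m&=k
    n,l,st,c=cv2.connectedComponentsWithStats(m)
    if n<2: return None
    d=[np.hypot(*(c[i]-uv))-st[i,4]*.03 if st[i,4]>8 else 99 for i in range(1,n)]; i=1+int(np.argmin(d)); return c[i],st[i,4]
E
python3 - <<'E'
from h import *
w=grab("wrist");s=grab("scene")
S=lambda a:(180+(a[0]+.5)/5-.5,130+(a[1]+.5)/5-.5)
for a,b in [((233,90),(508,497)),((234.5,158),(425,408)),((237.5,219),(345,321))]:
    ca=cap(w,a);cb=cap(s,S(b),7)
    print(ca,cb,cast(w,ca[0],.144).round(4),cast(s,cb[0],.144).round(4),tri(w,ca[0],s,cb[0]))
E
```

```text
(array([229.87195122,  91.29268293]), np.int32(328)) (array([281., 229.]), np.int32(1)) [0.5678 0.1221 0.144 ] [0.5645 0.1169 0.144 ] (array([0.56872911, 0.1222763 , 0.15548914]), np.float64(0.0001825950598415756))
(array([232.11397059, 159.33455882]), np.int32(272)) (array([265., 210.]), np.int32(1)) [0.5717 0.0481 0.144 ] [0.5654 0.0421 0.144 ] (array([0.57291398, 0.05267642, 0.1642863 ]), np.float64(3.4375443339946896e-05))
(array([234.01793722, 218.69058296]), np.int32(223)) (array([248., 195.]), np.int32(1)) [ 0.5755 -0.0257  0.144 ] [ 0.5763 -0.027   0.144 ] (array([ 0.57569061, -0.02687203,  0.14287396]), np.float64(0.0014685436329868685))
```

```bash
python3 - <<'E'
from h import *
w=grab("wrist");save(w,"w9",(190,50,300,290),3)
s=grab("scene")
S=lambda a:(180+(a[0]+.5)/5-.5,130+(a[1]+.5)/5-.5)
for b in [(508,497),(425,408),(345,321)]: print(cast(s,S(b),.144).round(4))
for a in [(233,90),(234.5,158),(237.5,219)]: print(cast(w,a,.144).round(4))
E
```

```text
[0.5641 0.1173 0.144 ]
[0.5685 0.0447 0.144 ]
[ 0.5726 -0.0295  0.144 ]
[0.5711 0.1236 0.144 ]
[0.5743 0.0499 0.144 ]
[ 0.5797 -0.0255  0.144 ]
```

View pics/w9.png

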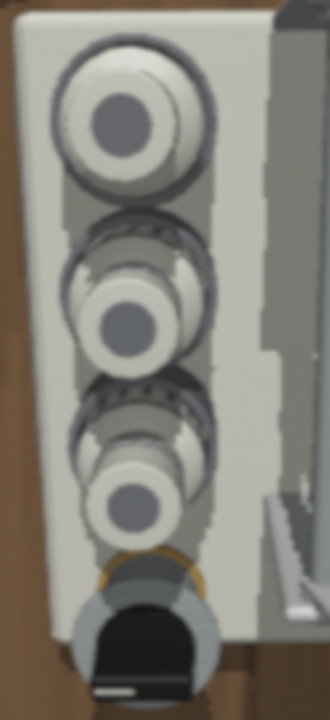

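View pics/t4.png

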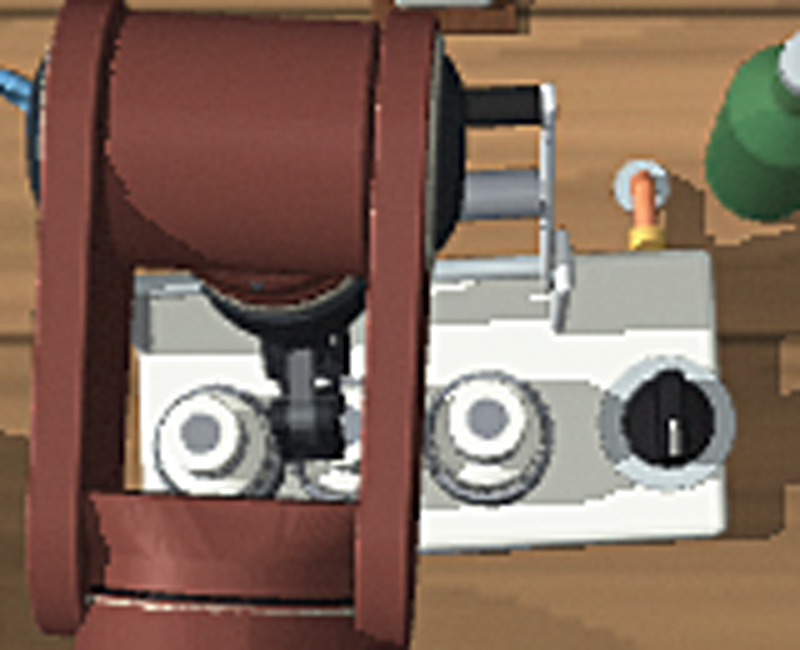

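```bash
python3 - <<'E'
from h import *
t=grab("top")
T1=lambda a: np.array([160+(a[0]+.5)/5-.5,90+(a[1]+.5)/5-.5])
for a in [(203,432),(489,418)]: print(cast(t,T1(a),.144).round(4))
print("knob",cast(t,T1((668,418)),.129).round(4))
w=grab("wrist")
for a in [(233,90),(234.5,158),(237.5,219)]:
    c=cap(w,a)[0]; print(cast(w,c,.144).round(4))
E
```

```text
[0.5683 0.1205 0.144 ]
[ 0.5755 -0.0272  0.144 ]
knob [ 0.5774 -0.1207  0.129 ]
[0.5679 0.122  0.144 ]
[0.5717 0.0481 0.144 ]
[ 0.5754 -0.0257  0.144 ]
```

```bash
python3 -m inch '0.085 0 0.04 -0.011 0 0 0;0.085 0.02 0.037 -0.011 0 0 0;0.085 0.06 0 0 0 0 0;0.085 0.06 0 0 0 0 0;0.085 0.03 0 0 0 0 0;0.085 0 0 0 0 0 0'; python3 - <<'E'
from h import *
print(pose()[0]);delta([.568,.1213,.09],down(.051))
f=grab("wrist");save(f,"w10")
E
```

```text
time_s: 11.3
ee_pos: [0.568, 0.1213, 0.1527]
tcp_rot: [-0.034, 1.578, 0.034]
contact_force: [0.1, 0.7, 1.3]
finger_gap: 0.085
[0.56799714 0.12129004 0.15272568]
at [0.568  0.1213 0.1527] tool shift [0.0627 0.     0.0004] turn [-0.0079 -0.007   0.0002]
```

View pics/w10.png

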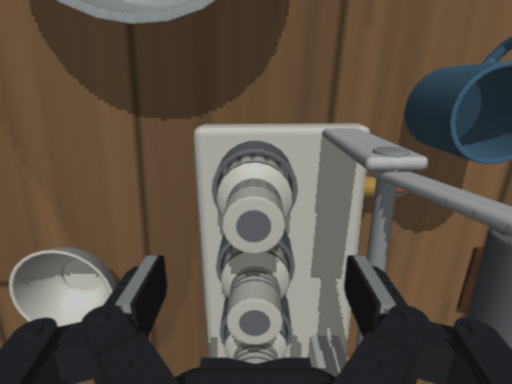

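```bash
python3 - <<'E'
from h import *
w=grab("wrist")
for a in [(253,227),(254,322)]:
    c=cap(w,a,12); print(c,cast(w,c[0],.144).round(4))
E
python3 -m inch '0.085 0.03 0 0 0 0 0;0.085 0.03 0 0 0 0 0;0.085 0 0 0 0 0 0'
python3 - <<'E'
from h import *
f=grab("wrist");save(f,"w11")
f=grab("scene");save(f,"s6",(200,130,360,260),5)
E
```

```text
(array([253., 227.]), np.int32(441)) [0.5696 0.12   0.144 ]
(array([253.91529412, 321.60705882]), np.int32(425)) [0.5733 0.0467 0.144 ]
time_s: 11.78
ee_pos: [0.5699, 0.1214, 0.0964]
tcp_rot: [-0.034, 1.572, 0.034]
contact_force: [-0.3, -0.6, -0.6]
finger_gap: 0.0851
```

View pics/w11.png

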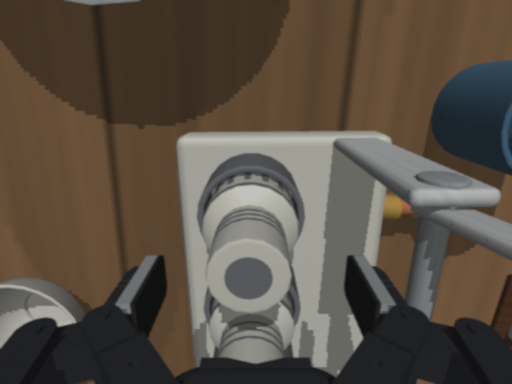

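View pics/s6.png

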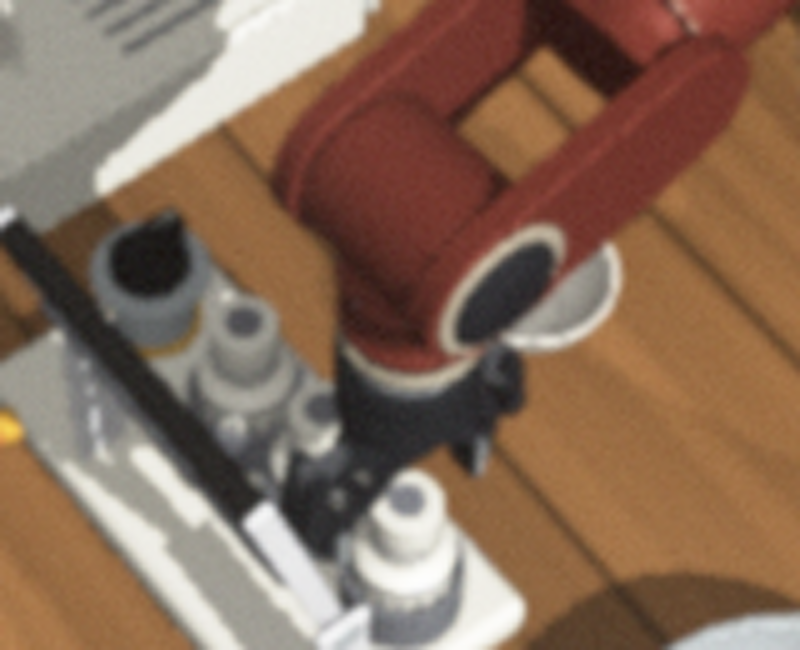

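```bash
python3 -m inch '0.085 0.015 -0.001 0 0 0 0;0.085 0.015 0 0 0 0 0;0.03 0 0 0 0 0 0;0.03 0 0 0 0 0 0;0.03 0 0 0 0 0 0;0.03 0 0 0 0 0 0' 40
python3 - <<'E'
from h import *
f=grab("wrist");save(f,"w12")
t=grab("top");save(t,"t5",(50,150,230,280),4)
E
```

```text
time_s: 12.62
ee_pos: [0.5695, 0.1204, 0.0667]
tcp_rot: [-0.034, 1.572, 0.034]
contact_force: [-4.3, -0.8, 3.3]
finger_gap: 0.0392
```

View pics/w12.png

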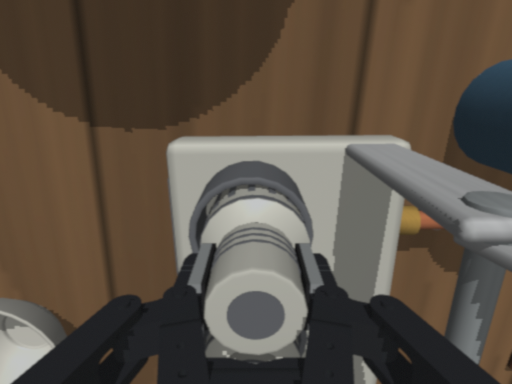

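View pics/t5.png

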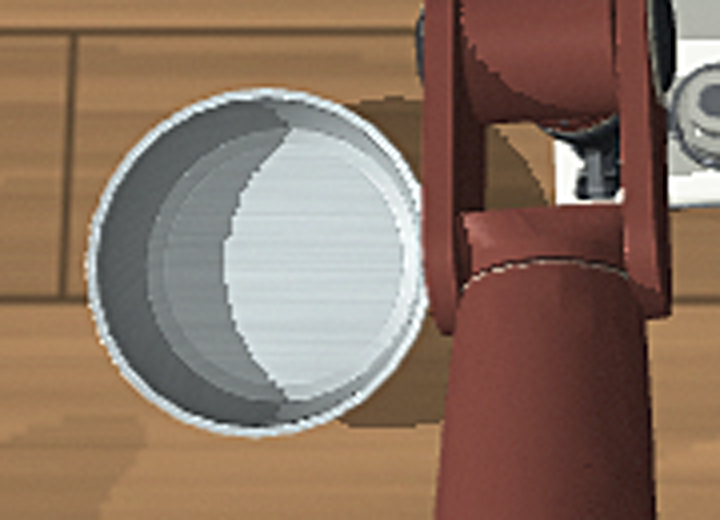

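```bash
python3 - <<'E'
from h import *
t=grab("top")
T=lambda a: np.array([50+(a[0]+.5)/4-.5,150+(a[1]+.5)/4-.5])
print(cast(t,T((258,262)),.062),cast(t,T((281,261)),.004))
for a in [(88,262),(427,262),(258,88),(258,437)]: print(cast(t,T(a),.062))
E
```

```text
[0.47073365 0.36560741 0.062     ] [0.47390787 0.36700495 0.004     ]
[0.47070424 0.48253797 0.062     ]
[0.47076284 0.24957169 0.062     ]
[0.5910009  0.36947464 0.062     ]
[0.35213124 0.36179371 0.062     ]
```

```bash
python3 -m inch '0.03 -0.02 0 0 0 0 0;0.03 -0.03 0 0 0 0 0;0.03 -0.02 0 0 0 0 0;0.03 0 0.04 -0.015 0 0 0;0.03 0 0.05 -0.018 0 0 0;0.03 0 0.05 -0.018 0 0 0;0.03 0 0.05 -0.018 0 0 0;0.03 0 0.05 -0.018 0 0 0;0.03 0 0.046 -0.018 0 0 0;0.03 0 0 0 0 0 0'
python3 - <<'E'
from h import *
delta([.4515,.4015,.03],down(.05))
f=grab("wrist");save(f,"w13")
E
```

```text
time_s: 14.02
ee_pos: [0.4518, 0.4045, 0.1373]
tcp_rot: [-0.036, 1.569, 0.039]
contact_force: [0.7, -0.9, -1.1]
finger_gap: 0.039
at [0.4518 0.4045 0.1373] tool shift [ 0.1073 -0.0032 -0.0006] turn [-0.0024  0.0011 -0.0014]
```

View pics/w13.png

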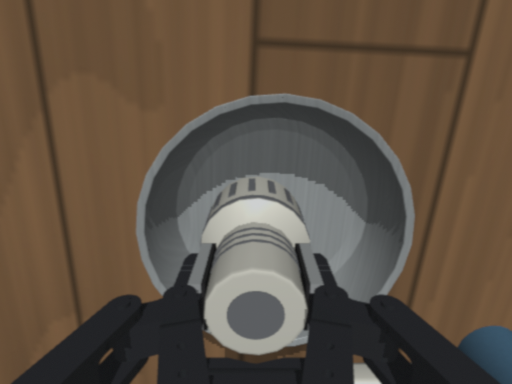

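```bash
python3 -m inch '0.03 0.03 -0.003 0 0 0 0;0.03 0.04 0 0 0 0 0;0.03 0.025 0 0 0 0 0;0.03 0.01 0 0 0 0 0;0.03 0.005 0 0 0 0 0;0.03 0 0 0 0 0 0'
python3 - <<'E'
from h import *
f=grab("wrist");save(f,"w14")
E
```

```text
time_s: 14.82
ee_pos: [0.4539, 0.3988, 0.0274]
tcp_rot: [-0.033, 1.569, 0.034]
contact_force: [-0.3, 0.4, -1.6]
finger_gap: 0.0392
```

View pics/w14.png

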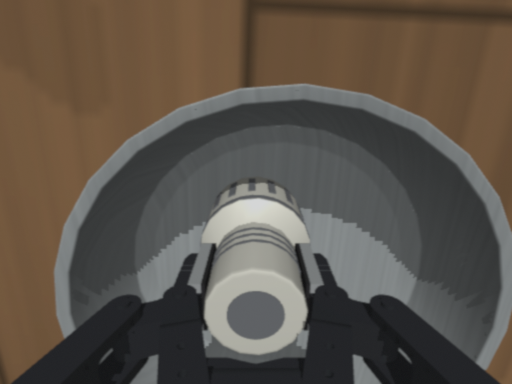

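```bash
python3 -m inch '0.03 0.003 0 0 0 0 0;0.03 0.002 0 0 0 0 0'; python3 -m inch '0.03 0.002 0 0 0 0 0;0.03 0 0 0 0 0 0'
```

```text
time_s: 15.12
ee_pos: [0.4544, 0.3996, 0.0258]
tcp_rot: [-0.033, 1.569, 0.035]
contact_force: [-8.7, -5.3, 22.5]
finger_gap: 0.039
time_s: 15.38
ee_pos: [0.4545, 0.3997, 0.0258]
tcp_rot: [-0.034, 1.569, 0.035]
contact_force: [-9.4, -8.2, 25.1]
finger_gap: 0.0389
```

```bash
python3 -m inch '0.055 -0.002 0 0 0 0 0;0.06 0 0 0 0 0 0;0.06 0 0 0 0 0 0;0.06 -0.03 0 0 0 0 0;0.06 -0.05 0 0 0 0 0;0.06 -0.05 0 0 0 0 0;0.085 -0.03 -0.03 0.01 0 0 0;0.085 0 0 0 0 0 0'
python3 - <<'E'
from h import *
f=grab("wrist");save(f,"w15")
delta([.5717+.0005,.047,.16],down(.05))
t=grab("top");save(t,"t6",(50,90,450,290),2)
E
```

```text
time_s: 16.38
ee_pos: [0.4666, 0.3691, 0.1849]
tcp_rot: [-0.03, 1.565, 0.034]
contact_force: [-0.2, 0.3, -0.1]
finger_gap: 0.0849
at [0.4651 0.3691 0.1823] tool shift [ 0.022  -0.3263  0.0936] turn [-0.0083  0.0016 -0.0013]
```

View pics/w15.png

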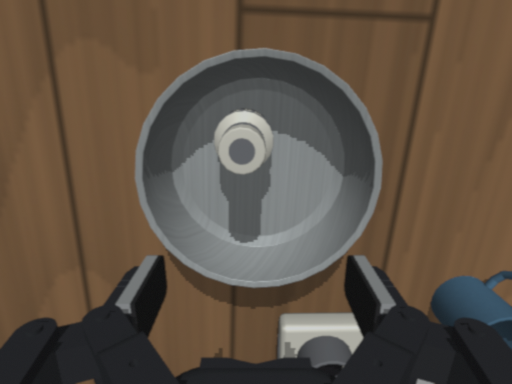

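View pics/t6.png

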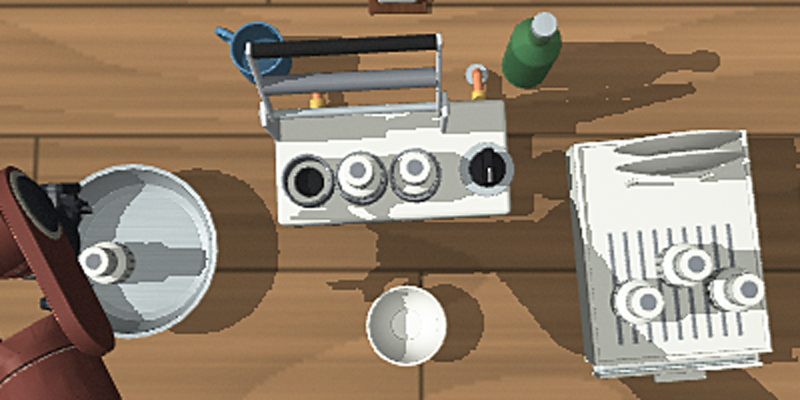

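```bash
python3 -m inch '0.085 0 -0.046 0.013 0 0 0;0.085 0 -0.046 0.013 0 0 0;0.085 0 -0.047 0.013 0 0 0;0.085 0 -0.047 0.014 0 0 0;0.085 0.01 -0.047 0.014 0 0 0;0.085 0.02 -0.047 0.014 0 0 0;0.085 0.02 -0.046 0.013 0 0 0;0.085 0 0 0 0 0 0'
python3 - <<'E'
from h import *
w=grab("wrist");save(w,"w16")
p,R,s=pose(); 
u=proj(w,[.572,.0472,.144]);c=cap(w,u,16);print(u,c)
x=cast(w,c[0],.144);print(x); delta([x[0],x[1],.068],down(.05))
E
```

```text
time_s: 17.48
ee_pos: [0.57, 0.0456, 0.1264]
tcp_rot: [-0.031, 1.579, 0.031]
contact_force: [-0.5, 0.4, 0.1]
finger_gap: 0.0849
[256.55237955 245.0446351 ] (array([257., 245.]), np.int32(797))
[0.57224151 0.04723772 0.144     ]
at [0.5705 0.0471 0.1278] tool shift [0.0598 0.     0.0021] turn [-0.009  -0.0062 -0.0012]
```

View pics/w16.png

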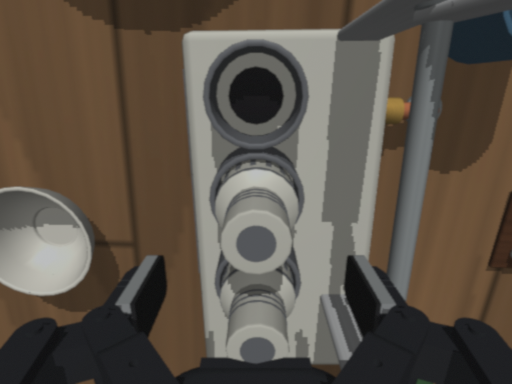

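```bash
python3 -m inch '0.085 0.03 0 0.002 0 0 0;0.085 0.02 0 0 0 0 0;0.085 0.01 0 0 0 0 0;0.085 0 0 0 0 0 0;0.03 0 0 0 0 0 0;0.03 0 0 0 0 0 0;0.03 0 0 0 0 0 0;0.03 0 0 0 0 0 0;0.03 -0.03 0 0 0 0 0;0.03 -0.04 0 0 0 0 0;0.03 0 0 0 0 0 0' 40
python3 - <<'E'
from h import *
delta([.513,.366,.14],down(.05))
w=grab("wrist");save(w,"w17")
# bay1 ring
for c in [(256,95)]: print(cast(w,c,.075))
E
```

```text
time_s: 18.9
ee_pos: [0.5772, 0.0474, 0.1456]
tcp_rot: [-0.034, 1.562, 0.033]
contact_force: [0.1, -0.4, -1.0]
finger_gap: 0.0395
at [0.5772 0.0474 0.1456] tool shift [ 0.005   0.3211 -0.0505] turn [-0.0071  0.0082  0.0007]
[0.57622454 0.12437423 0.075     ]
```

View pics/w17.png

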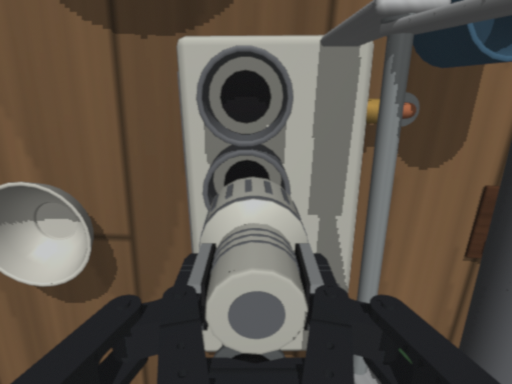

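```bash
python3 -m inch '0.03 0 0.04 -0.007 0 0 0;0.03 0 0.047 -0.007 0 0 0;0.03 0 0.047 -0.007 0 0 0;0.03 0 0.047 -0.007 0 0 0;0.03 0 0.047 -0.007 0 0 0;0.03 0 0.047 -0.007 0 0 0;0.03 0 0.046 -0.008 0 0 0;0.03 0 0 0 0 0 0'
python3 - <<'E'
from h import *
delta([.513,.366,.03],down(.05))
w=grab("wrist");save(w,"w18")
E
```

```text
time_s: 19.95
ee_pos: [0.5085, 0.3681, 0.1389]
tcp_rot: [-0.038, 1.574, 0.036]
contact_force: [-0.4, -0.2, -1.2]
finger_gap: 0.0391
at [0.5085 0.3681 0.1389] tool shift [ 0.1088 -0.0022  0.0048] turn [-0.0029 -0.0032  0.001 ]
```

View pics/w18.png

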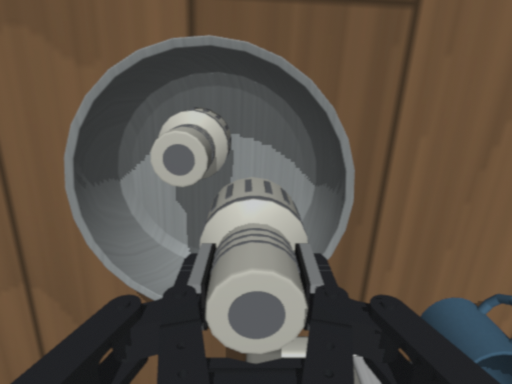

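```bash
python3 -m inch '0.03 0.03 -0.002 0.003 0 0 0;0.03 0.04 0 0 0 0 0;0.03 0.025 0 0 0 0 0;0.03 0.01 0 0 0 0 0;0.03 0.004 0 0 0 0 0;0.03 0 0 0 0 0 0'
```

```text
time_s: 20.75
ee_pos: [0.5144, 0.3642, 0.0333]
tcp_rot: [-0.033, 1.569, 0.034]
contact_force: [-0.7, -0.0, -0.8]
finger_gap: 0.0394
```

```bash
python3 -m inch '0.03 0.005 0 0 0 0 0;0.03 0.002 0 0 0 0 0';python3 -m inch '0.03 0.002 0 0 0 0 0;0.03 0 0 0 0 0 0'
```

```text
time_s: 21.0
ee_pos: [0.5142, 0.3648, 0.0271]
tcp_rot: [-0.033, 1.57, 0.035]
contact_force: [-4.5, -0.8, 11.1]
finger_gap: 0.0393
time_s: 21.25
ee_pos: [0.5142, 0.365, 0.0271]
tcp_rot: [-0.034, 1.57, 0.035]
contact_force: [-6.3, -3.4, 13.7]
finger_gap: 0.039
```

Touching the floor; release, rise, go to bay3.

```bash
python3 -m inch '0.055 -0.002 0 0 0 0 0;0.055 0 0 0 0 0 0;0.055 0 0 0 0 0 0;0.055 -0.03 0 0 0 0 0;0.06 -0.05 0 0 0 0 0;0.085 -0.05 0 0 0 0 0;0.085 -0.01 -0.046 0 0 0 0;0.085 0 -0.046 0 0 0 0;0.085 0 0 0 0 0 0'
python3 - <<'E'
from h import *
w=grab("wrist");save(w,"w19")
delta([.5755,-.0268,.128],down(.05))
E
```

```text
time_s: 22.38
ee_pos: [0.5178, 0.27, 0.1653]
tcp_rot: [-0.032, 1.571, 0.031]
contact_force: [0.5, 0.3, 0.1]
finger_gap: 0.0846
at [0.5176 0.2713 0.1652] tool shift [ 0.0371 -0.3002  0.0456] turn [-0.0092 -0.0002 -0.0003]
```

View pics/w19.png

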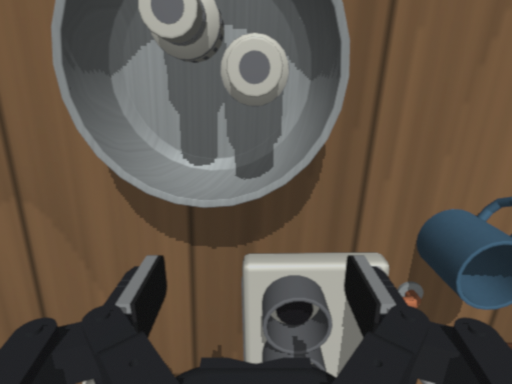

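```bash
python3 -m inch '0.085 0 -0.046 0.007 -0.009 0 0;0.085 0 -0.05 0.007 0 0 0;0.085 0 -0.05 0.008 0 0 0;0.085 0 -0.05 0.008 0 0 0;0.085 0.01 -0.05 0.008 0 0 0;0.085 0.02 -0.05 0.006 0 0 0;0.085 0.007 0 0 0 0 0;0.085 0 0 0 0 0 0'
python3 - <<'E'
from h import *
w=grab("wrist");save(w,"w20")
u=proj(w,[.5755,-.0263,.144]);c=cap(w,u,10);print(u,c)
x=cast(w,c[0],.144);print(x); delta([x[0],x[1],.067],down(.05))
E
```

```text
time_s: 23.42
ee_pos: [0.576, -0.0201, 0.1272]
tcp_rot: [-0.04, 1.573, 0.042]
contact_force: [0.5, 0.3, 0.4]
finger_gap: 0.0847
[251.56157955 256.74106441] (array([252., 257.]), np.int32(317))
[ 0.57575011 -0.02644896  0.144     ]
at [ 0.5765 -0.0197  0.1281] tool shift [ 0.0611 -0.0067 -0.001 ] turn [ 0.0034 -0.0006 -0.0007]
```

View pics/w20.png

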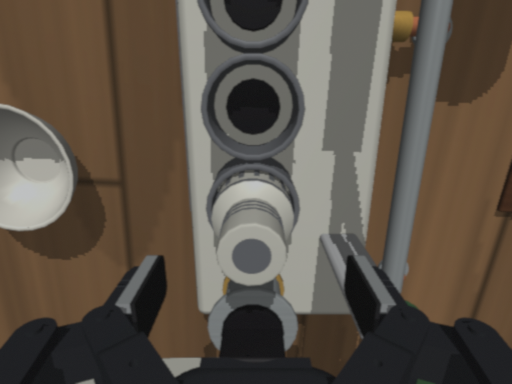

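```bash
python3 -m inch '0.085 0.03 -0.0065 -0.001 0 0 0;0.085 0.02 0 0 0 0 0;0.085 0.011 0 0 0 0 0;0.085 0 0 0 0 0 0;0.03 0 0 0 0 0 0;0.03 0 0 0 0 0 0;0.03 0 0 0 0 0 0;0.03 0 0 0 0 0 0;0.03 -0.03 0 0 0 0 0;0.03 -0.04 0 0 0 0 0;0.03 0 0.04 0 0 0 0;0.03 0 0.04 0 0 0 0;0.03 0 0.04 0 0 0 0;0.03 0 0 0 0 0 0' 40
python3 - <<'E'
from h import *
delta([.4515,.3305,.14],down(.05))
E
```

```text
time_s: 25.22
ee_pos: [0.569, 0.0943, 0.1369]
tcp_rot: [-0.043, 1.571, 0.044]
contact_force: [-0.1, -0.7, -1.6]
finger_gap: 0.0394
at [0.569  0.0943 0.1369] tool shift [-0.0029  0.2423 -0.1042] turn [ 0.0054 -0.0006 -0.0005]
```

```bash
python3 -m inch '0.03 0 0.048 -0.02 0 0 0;0.03 0 0.049 -0.021 0 0 0;0.03 0 0.049 -0.021 0 0 0;0.03 0 0.048 -0.021 0 0 0;0.03 0 0.048 -0.021 0 0 0;0.03 0 0 0 0 0 0;0.03 0 0 0 0 0 0'
python3 - <<'E'
from h import *
delta([.4515,.3305,.03],down(.05))
w=grab("wrist");save(w,"w21")
E
```

```text
time_s: 26.1
ee_pos: [0.4535, 0.3277, 0.1371]
tcp_rot: [-0.041, 1.57, 0.04]
contact_force: [0.5, -0.8, -1.0]
finger_gap: 0.0393
at [0.4535 0.3277 0.1371] tool shift [ 0.1071  0.003  -0.0018] turn [ 0.0018 -0.      0.0008]
```

View pics/w21.png

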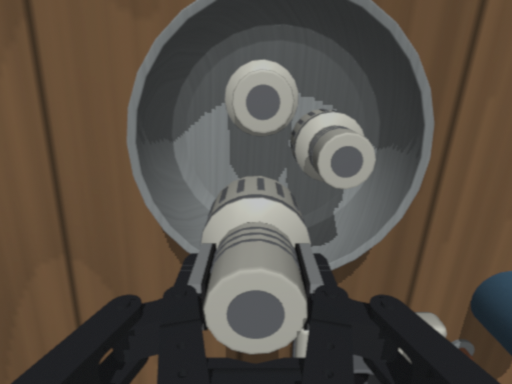

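```bash
python3 -m inch '0.03 0.03 0.001 0 0 0 0;0.03 0.04 0 0 0 0 0;0.03 0.024 0 0 0 0 0;0.03 0.01 0 0 0 0 0;0.03 0.004 0 0 0 0 0;0.03 0.002 0 0 0 0 0';python3 -m inch '0.03 0.002 0 0 0 0 0;0.03 0 0 0 0 0 0'
```

```text
time_s: 26.9
ee_pos: [0.4542, 0.3296, 0.0285]
tcp_rot: [-0.04, 1.569, 0.041]
contact_force: [0.3, -0.7, -1.5]
finger_gap: 0.0393
time_s: 27.15
ee_pos: [0.4534, 0.3297, 0.0259]
tcp_rot: [-0.041, 1.57, 0.041]
contact_force: [-0.4, -0.4, -1.6]
finger_gap: 0.0392
```

```bash
python3 -m inch '0.03 0.002 0 0 0 0 0;0.03 0 0 0 0 0 0';python3 -m inch '0.03 0.001 0 0 0 0 0;0.03 0 0 0 0 0 0'
```

```text
time_s: 27.4
ee_pos: [0.4536, 0.3299, 0.0259]
tcp_rot: [-0.041, 1.57, 0.041]
contact_force: [-4.7, -1.9, 10.0]
finger_gap: 0.0389
time_s: 27.65
ee_pos: [0.4536, 0.3299, 0.0258]
tcp_rot: [-0.041, 1.57, 0.041]
contact_force: [-7.7, -4.0, 15.4]
finger_gap: 0.0394
```

```bash
python3 -m inch '0.055 -0.002 0 0 0 0 0;0.055 0 0 0 0 0 0;0.055 0 0 0 0 0 0;0.055 -0.03 0 0 0 0 0;0.06 -0.05 0 0 0 0 0;0.085 -0.05 0 0 0 0 0;0.085 -0.04 -0.04 0 0 0 0;0.085 0 -0.055 0 0 0 0;0.085 0 -0.055 0 0 0 0;0.085 0 -0.055 0 0 0 0;0.085 0 -0.055 0 0 0 0;0.085 0 -0.055 0 0 0 0;0.085 0 -0.055 0 0 0 0;0.085 0 -0.055 0 0 0 0;0.085 0 -0.055 0 0 0 0;0.085 0 -0.055 0 0 0 0;0.085 0 -0.04 0 0 0 0;0.085 0 0 0 0 0 0'
python3 - <<'E'
from h import *
w=grab("wrist");save(w,"w22")
print(pose()[0],pose()[2]["q"])
t=grab("top");save(t,"t7",(50,90,450,290),2)
E
```

```text
time_s: 29.9
ee_pos: [0.4826, -0.247, 0.1938]
tcp_rot: [-0.038, 1.571, 0.038]
contact_force: [0.1, 0.2, 0.4]
finger_gap: 0.0854
[ 0.48263324 -0.24544121  0.19377122] [-6.08144133e-01 -1.40825406e-01  1.81597321e+00  3.73242280e-04
  1.46784506e+00 -6.58092003e-01]
```

View pics/w22.png

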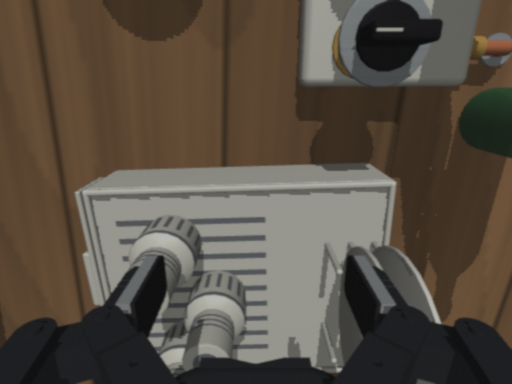

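View pics/t7.png

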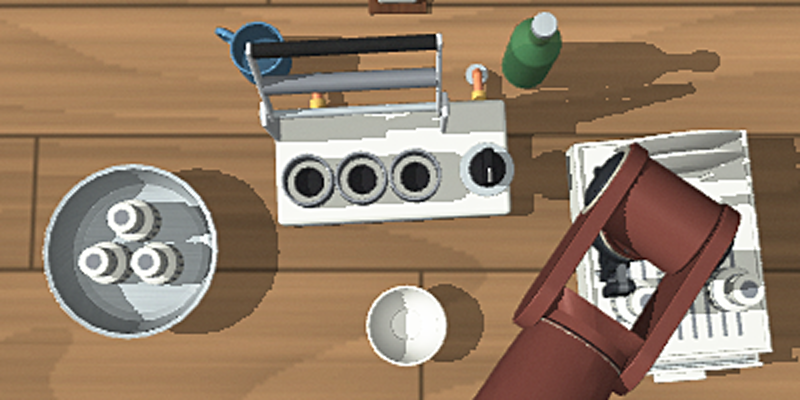

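```bash
python3 -m inch '0.085 0 0 -0.04 0 0 0;0.085 0 0 -0.036 0 0 0;0.085 0 0 0 0 0 0;0.085 0 0 0 0 0 0'
python3 - <<'E'
from h import *
w=grab("wrist");save(w,"w23")
for g in [(.405,-.312),(.452,-.373),(.418,-.442)]:
    u=proj(w,[*g,.169]); c=cap(w,u,12); print(u,c, None if c is None else cast(w,c[0],.169))
E
```

```text
time_s: 30.5
ee_pos: [0.4077, -0.2479, 0.1946]
tcp_rot: [-0.042, 1.569, 0.042]
contact_force: [0.3, 0.5, 0.3]
finger_gap: 0.085
[245.30509851 296.19937511] (array([244.65217391, 297.12787724]), np.int32(391)) [ 0.40455314 -0.31284073  0.169     ]
[300.39593619 362.56243205] (array([300.21768707, 361.10884354]), np.int32(294)) [ 0.4517067  -0.37150627  0.169     ]
[253.6931523  422.13602033] None None
```

View pics/w23.png

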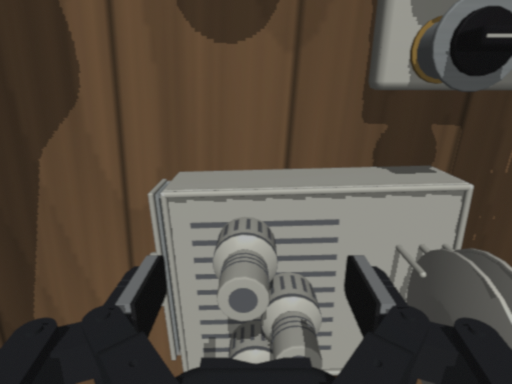

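```bash
python3 -m inch '0.085 0 -0.035 -0.003 0 0 0;0.085 0 -0.03 -0.003 0 0 0;0.085 0.04 0 0 0 0 0;0.085 0.025 0 0 0 0 0;0.085 0 0 0 0 0 0'
python3 - <<'E'
from h import *
w=grab("wrist");save(w,"w24")
u=proj(w,[.404,-.313,.169]); c=cap(w,u,14); x=cast(w,c[0],.169);print(u,c,x); delta([x[0],x[1],.0925])
E
```

```text
time_s: 31.18
ee_pos: [0.4039, -0.3123, 0.1267]
tcp_rot: [-0.038, 1.574, 0.045]
contact_force: [-0.1, -0.1, 0.3]
finger_gap: 0.085
[252.56123029 273.73446065] (array([253., 274.]), np.int32(613)) [ 0.40421357 -0.3131325   0.169     ]
at [ 0.4047 -0.3133  0.1287] tool shift [ 0.0362  0.0001 -0.0005] turn None
```

View pics/w24.png

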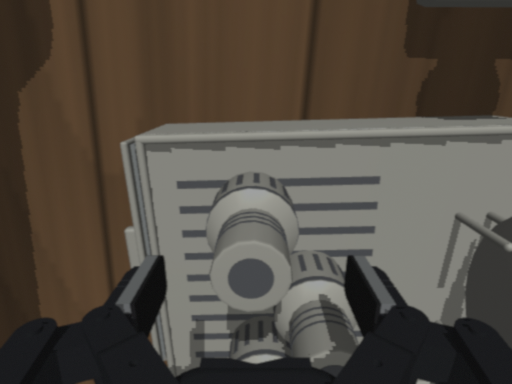

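```bash
python3 -m inch '0.085 0.02 -0.001 -0.001 0 0 0;0.085 0.015 0 0 0 0 0;0.085 0 0 0 0 0 0;0.03 0 0 0 0 0 0;0.03 0 0 0 0 0 0;0.03 0 0 0 0 0 0;0.03 0 0 0 0 0 0' 40
python3 - <<'E'
from h import *
w=grab("wrist");save(w,"w25")
E
```

```text
time_s: 32.1
ee_pos: [0.4038, -0.3156, 0.0954]
tcp_rot: [-0.042, 1.57, 0.04]
contact_force: [-1.6, -0.3, 3.6]
finger_gap: 0.0389
```

View pics/w25.png

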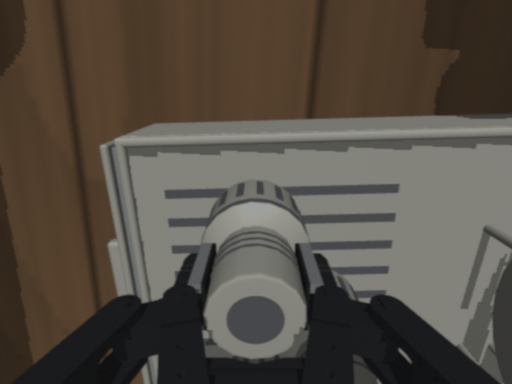

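```bash
python3 - <<'E'
from h import *
w=grab("wrist"); print(cast(w,(255,319),.169),pose()[0])
E
python3 -m inch '0.03 -0.03 0 0 0 0 0;0.03 -0.05 0 0 0 0 0;0.03 -0.02 0.02 0.008 0 0 0;0.03 0 0.045 0.019 0 0 0;0.03 0 0.045 0.019 0 0 0;0.03 0 0.045 0.019 0 0 0;0.03 0 0.045 0.019 0 0 0;0.03 0 0.045 0.019 0 0 0;0.03 0 0.045 0.019 0 0 0;0.03 0 0.045 0.019 0 0 0;0.03 0 0.045 0.019 0 0 0;0.03 0 0.045 0.019 0 0 0;0.03 0 0 0 0 0 0'
python3 - <<'E'
from h import *
w=grab("wrist");save(w,"w26")
delta([.5685,.1211,.16],down(.05))
E
```

```text
[ 0.40480415 -0.31520745  0.169     ] [ 0.40386013 -0.31559073  0.09541475]
time_s: 33.83
ee_pos: [0.5601, 0.1216, 0.1931]
tcp_rot: [-0.043, 1.572, 0.045]
contact_force: [-0.2, -0.0, -1.2]
finger_gap: 0.0392
at [0.5597 0.1201 0.1932] tool shift [0.0332 0.0006 0.0089] turn [ 0.0046 -0.002  -0.    ]
```

View pics/w26.png

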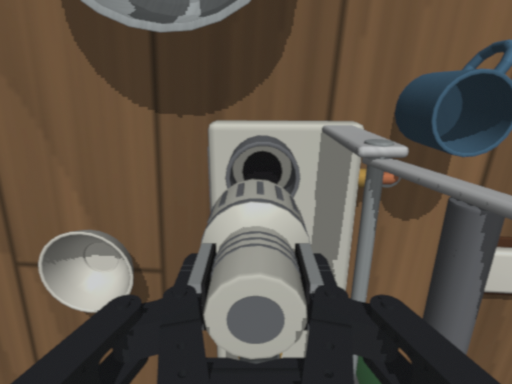

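```bash
python3 - <<'E'
from h import *
w=grab("wrist"); print([cast(w,(263,v),.075).round(4) for v in (170,171,173)])
def ringpts(c,r=.036,z=.075): return [proj(w,[c[0]+r*np.cos(a),c[1]+r*np.sin(a),z]).round(1) for a in (0,np.pi/2,np.pi,-np.pi/2)]
print(ringpts((.5685,.1211)))
E
python3 -m inch '0.03 0.03 0.0005 0.008 0 0 0;0.03 0.03 0 0 0 0 0;0.03 0.018 0 0 0 0 0;0.03 0 0 0 0 0 0;0.03 0 0 0 0 0 0'
python3 - <<'E'
from h import *
w=grab("wrist");save(w,"w27",(150,80,370,384),2.5)
print(pose()[0]);delta([.5685,.1211,.16],down(.05))
def ringpts(c,r=.036,z=.075): return [proj(w,[c[0]+r*np.cos(a),c[1]+r*np.sin(a),z]).round(1) for a in (0,np.pi/2,np.pi,-np.pi/2)]
print(ringpts((.5685,.1211)))
E
```

```text
[array([0.5677, 0.1288, 0.075 ]), array([0.5677, 0.1278, 0.075 ]), array([0.5679, 0.1259, 0.075 ])]
[array([301.1, 179.9]), array([265.9, 140. ]), array([225.5, 175.9]), array([261.1, 212.9])]
time_s: 34.55
ee_pos: [0.5689, 0.1194, 0.1177]
tcp_rot: [-0.04, 1.568, 0.041]
contact_force: [0.3, 0.1, -0.7]
finger_gap: 0.0394
[0.5692612  0.11951887 0.11816317]
at [0.5693 0.1195 0.1182] tool shift [-0.0418  0.0016 -0.0006] turn [ 0.0017  0.0028 -0.0001]
[array([302.5, 207.3]), array([255.5, 156. ]), array([203.1, 202.6]), array([250.6, 249.2])]
```

View pics/w27.png

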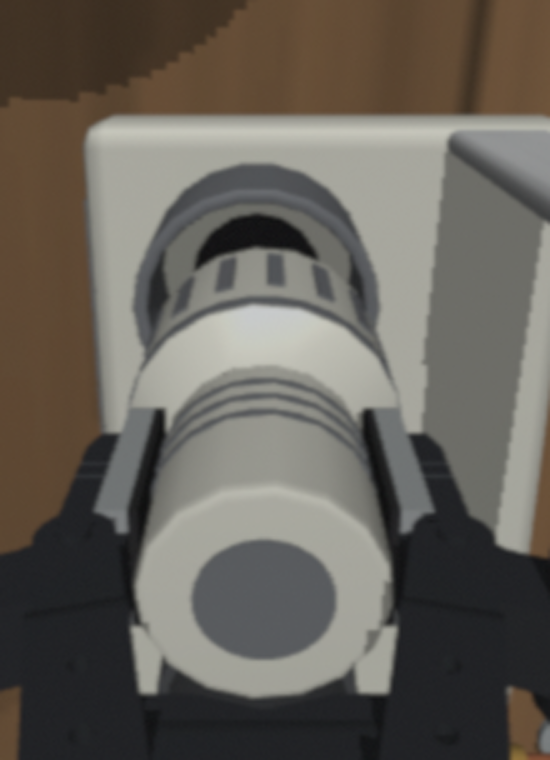

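```bash
python3 -m inch '0.03 0.01 0.001 -0.001 0 0 0;0.03 0.01 0 0 0 0 0;0.03 0.005 0 0 0 0 0;0.03 0 0 0 0 0 0'; python3 -m inch '0.03 0.01 0 0 0 0 0;0.03 0.01 0 0 0 0 0;0.03 0.005 0 0 0 0 0;0.03 0 0 0 0 0 0'
```

```text
time_s: 35.1
ee_pos: [0.5665, 0.1206, 0.0904]
tcp_rot: [-0.041, 1.572, 0.041]
contact_force: [0.7, 0.4, -0.6]
finger_gap: 0.0389
time_s: 35.6
ee_pos: [0.5669, 0.1206, 0.0663]
tcp_rot: [-0.041, 1.571, 0.041]
contact_force: [-2.5, -0.3, 1.6]
finger_gap: 0.0395
```

```bash
python3 -m inch '0.05 0 0 0 0 0 0;0.06 0 0 0 0 0 0;0.06 0 0 0 0 0 0;0.06 -0.03 0 0 0 0 0;0.085 -0.05 0 0 0 0 0;0.085 -0.05 0 0 0 0 0;0.085 0 0 0 0 0 0'
python3 - <<'E'
from h import *
w=grab("wrist");save(w,"w28")
u=proj(w,[.5685,.1211,.144]); c=cap(w,u,14); print(u,c,cast(w,c[0],.144)); delta([.45,-.30,.2],down(.05))
t=grab("top");save(t,"t8",(325,140,445,290),4)
T2=lambda a: np.array([325+(a[0]+.5)/4-.5,140+(a[1]+.5)/4-.5])
for a in [(291,328),(399,380)]:
    c=cap(t,T2(a),6,lo=60,hi=150); print(T2(a),c,None if c is None else cast(t,c[0],.169))
E
```

```text
time_s: 36.48
ee_pos: [0.5704, 0.1209, 0.2028]
tcp_rot: [-0.04, 1.56, 0.041]
contact_force: [-0.5, -0.5, 0.2]
finger_gap: 0.0848
[250.35945128 199.34145206] (array([250.        , 199.64766839]), np.int32(579)) [0.56823428 0.12083513 0.144     ]
at [0.5687 0.1208 0.1994] tool shift [-0.0014 -0.414  -0.1404] turn [ 0.002   0.0055 -0.0002]
[397.375 221.625] (array([397.76923077, 221.73846154]), np.int32(65)) [ 0.44991437 -0.37717115  0.169     ]
[424.375 234.625] (array([424.68181818, 234.59090909]), np.int32(22)) [ 0.41809087 -0.44282775  0.169     ]
```

View pics/w28.png

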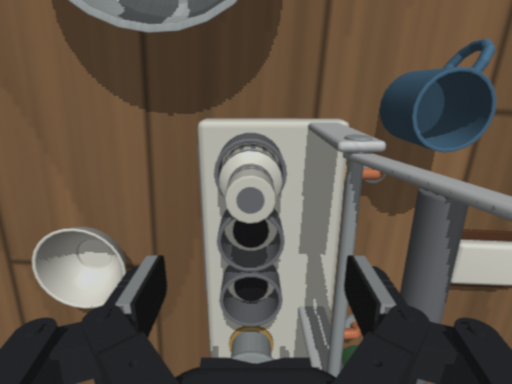

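View pics/t8.png

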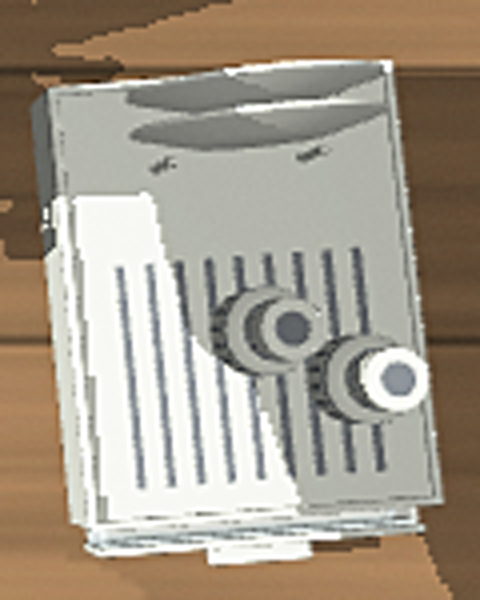

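```bash
python3 -m inch '0.085 0 -0.04 -0.012 0 0 0;0.085 0 -0.05 -0.014 0 0 0;0.085 0 -0.05 -0.014 0 0 0;0.085 0 -0.05 -0.014 0 0 0;0.085 0 -0.05 -0.014 0 0 0;0.085 0 -0.05 -0.014 0 0 0;0.085 0 -0.05 -0.014 0 0 0;0.085 0 -0.05 -0.014 0 0 0;0.085 0 -0.05 -0.014 0 0 0;0.085 0.03 -0.048 -0.013 0 0 0;0.085 0.03 0 0 0 0 0;0.085 0 0 0 0 0 0;0.085 0 0 0 0 0 0'
python3 - <<'E'
from h import *
w=grab("wrist");save(w,"w29")
print(pose()[0])
u=proj(w,[.4515,-.372,.169]); print(u)
E
```

```text
time_s: 38.2
ee_pos: [0.4557, -0.3733, 0.1362]
tcp_rot: [-0.041, 1.571, 0.042]
contact_force: [0.2, -0.3, 1.1]
finger_gap: 0.0851
[ 0.45625303 -0.37366019  0.13728927]
[244.52216938 259.47132516]
```

View pics/w29.png

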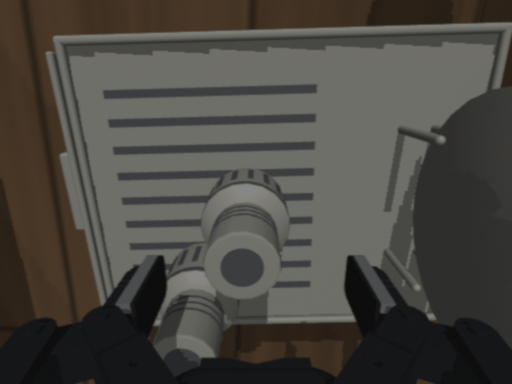

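```bash
python3 - <<'E'
from h import *
t=grab("top");w=grab("wrist")
T2=lambda a: np.array([325+(a[0]+.5)/4-.5,140+(a[1]+.5)/4-.5])
for a in [(75,525),(443,503),(390,62),(50,90)]: print(cast(t,T2(a),.08).round(4))
for z in (.12,.16,.23): print("plate front", [cast(t,T2(a),z).round(4) for a in [(132,140),(260,103)]])
print(cast(w,(242,268),.169))
E
```

```text
[ 0.3222 -0.2554  0.08  ]
[ 0.337  -0.4994  0.08  ]
[ 0.6333 -0.4754  0.08  ]
[ 0.6142 -0.2441  0.08  ]
plate front [array([ 0.5747, -0.2905,  0.12  ]), array([ 0.5992, -0.375 ,  0.12  ])]
plate front [array([ 0.5695, -0.2819,  0.16  ]), array([ 0.5932, -0.3637,  0.16  ])]
plate front [array([ 0.5605, -0.267 ,  0.23  ]), array([ 0.5828, -0.3439,  0.23  ])]
[ 0.45116497 -0.37847164  0.169     ]
```

```bash
python3 -m inch '0.085 0.02 -0.0035 -0.005 0 0 0;0.085 0.022 0 0 0 0 0;0.085 0 0 0 0 0 0;0.03 0 0 0 0 0 0;0.03 0 0 0 0 0 0;0.03 0 0 0 0 0 0;0.03 0 0 0 0 0 0' 40
python3 - <<'E'
from h import *
w=grab("wrist");save(w,"w30")
E
```

```text
time_s: 39.22
ee_pos: [0.4512, -0.3784, 0.0958]
tcp_rot: [-0.042, 1.57, 0.039]
contact_force: [-1.2, -0.9, 4.6]
finger_gap: 0.039
```

View pics/w30.png

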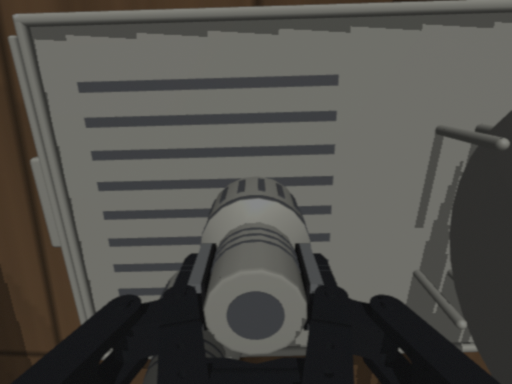

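```bash
python3 -m inch '0.03 -0.03 0 0 0 0 0;0.03 -0.05 0 0 0 0 0;0.03 -0.02 0.02 0.006 0 0 0;0.03 0 0.044 0.014 0 0 0;0.03 0 0.044 0.015 0 0 0;0.03 0 0.045 0.015 0 0 0;0.03 0 0.045 0.015 0 0 0;0.03 0 0.045 0.015 0 0 0;0.03 0 0.045 0.015 0 0 0;0.03 0 0.045 0.015 0 0 0;0.03 0.02 0.045 0.015 0 0 0;0.03 0.03 0.04 0.013 0 0 0;0.03 0.02 0 0 0 0 0;0.03 0 0 0 0 0 0;0.03 0 0 0 0 0 0'
python3 - <<'E'
from h import *
w=grab("wrist");save(w,"w31",(150,80,370,384),2.5)
print(pose()[0]);delta([.571,.0455,.0704],down(.05))
def ringpts(c,r=.036,z=.075): return [proj(w,[c[0]+r*np.cos(a),c[1]+r*np.sin(a),z]).round(1) for a in (0,np.pi/2,np.pi,-np.pi/2)]
print(ringpts((.5722,.047)))
E
```

```text
time_s: 41.15
ee_pos: [0.5671, 0.0464, 0.125]
tcp_rot: [-0.04, 1.57, 0.04]
contact_force: [-0.2, -0.2, -1.2]
finger_gap: 0.0393
[0.56753731 0.0462085  0.12563472]
at [0.5675 0.0462 0.1256] tool shift [ 0.0552 -0.0009  0.0033] turn [0.0007 0.002  0.0002]
[array([308.4, 205.6]), array([263.3, 155.9]), array([212.2, 201. ]), array([257.8, 246.3])]
```

View pics/w31.png

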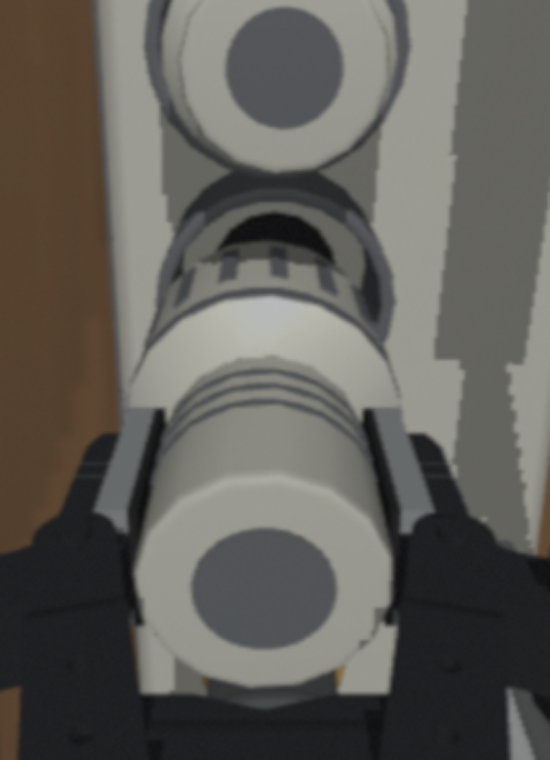

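```bash
python3 -m inch '0.03 0.01 -0.001 0.003 0 0 0;0.03 0.01 0 0 0 0 0;0.03 0.008 0 0 0 0 0;0.03 0 0 0 0 0 0;0.03 0 0 0 0 0 0'; python3 -m inch '0.03 0.007 0 0 0 0 0;0.03 0.005 0 0 0 0 0;0.03 0 0 0 0 0 0'
```

```text
time_s: 41.82
ee_pos: [0.5701, 0.0462, 0.0965]
tcp_rot: [-0.041, 1.57, 0.041]
contact_force: [-0.9, -0.5, -0.9]
finger_gap: 0.0395
time_s: 42.2
ee_pos: [0.5694, 0.0462, 0.0836]
tcp_rot: [-0.041, 1.572, 0.041]
contact_force: [-0.6, -0.6, -0.6]
finger_gap: 0.0394
```

```bash
python3 -m inch '0.03 0.007 0 0 0 0 0;0.03 0.007 0 0 0 0 0;0.03 0.003 0 0 0 0 0;0.03 0 0 0 0 0 0'
```

```text
time_s: 42.7
ee_pos: [0.57, 0.0462, 0.0675]
tcp_rot: [-0.041, 1.571, 0.041]
contact_force: [-1.0, -0.1, 1.8]
finger_gap: 0.0395
```

```bash
python3 -m inch '0.05 0 0 0 0 0 0;0.06 0 0 0 0 0 0;0.06 0 0 0 0 0 0;0.06 -0.03 0 0 0 0 0;0.085 -0.05 0 0 0 0 0;0.085 -0.05 0 0 0 0 0;0.085 0 0 0 0 0 0'
python3 - <<'E'
from h import *
w=grab("wrist");save(w,"w32")
delta([.419,-.4428,.14],down(.042))
t=grab("top");save(t,"t9",(325,140,445,290),4)
E
```

```text
time_s: 43.58
ee_pos: [0.5732, 0.046, 0.2037]
tcp_rot: [-0.041, 1.56, 0.04]
contact_force: [0.4, -1.1, -0.0]
finger_gap: 0.0852
at [0.5715 0.0461 0.2003] tool shift [ 0.0596 -0.4803 -0.178 ] turn [0.01   0.0052 0.0005]
```

View pics/w32.png

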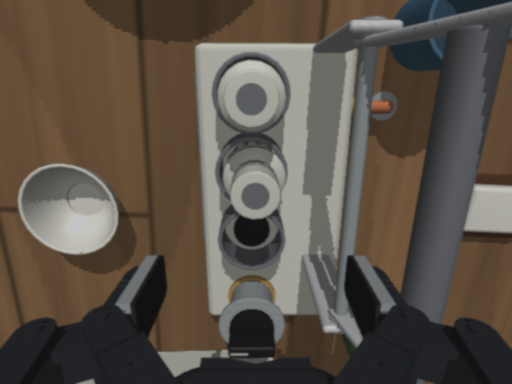

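View pics/t9.png

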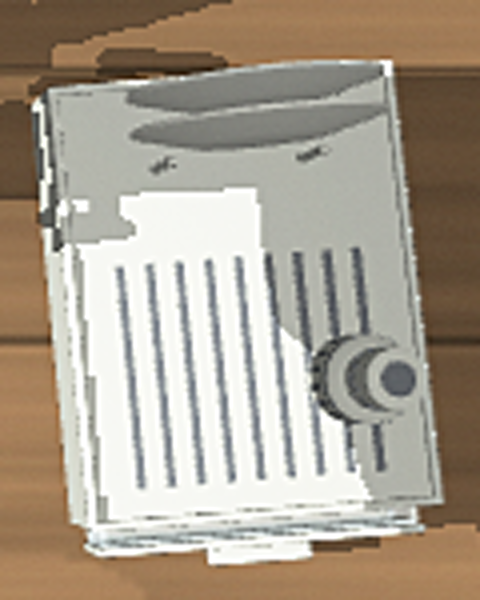

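```bash
python3 - <<'E'
from h import *
w=grab("wrist"); print(cast(w,(255,196),.144),cast(w,(251.5,98),.144))
E
python3 -m inch '0.085 0 -0.038 -0.014 0 0 0;0.085 0 -0.048 -0.018 0 0 0;0.085 0 -0.048 -0.018 0 0 0;0.085 0 -0.049 -0.018 0 0 0;0.085 0 -0.049 -0.018 0 0 0;0.085 0 -0.05 -0.018 0 0 0;0.085 0 -0.05 -0.018 0 0 0;0.085 0 -0.05 -0.019 0 0 0;0.085 0 -0.05 -0.019 0 0 0;0.085 0.03 -0.048 -0.018 0 0 0;0.085 0.03 0 0 0 0 0;0.085 0 0 0 0 0 0;0.085 0 0 0 0 0 0'
python3 - <<'E'
from h import *
w=grab("wrist");save(w,"w33")
print(pose()[0])
print(proj(w,[.418,-.4428,.169]))
E
```

```text
[0.5710594  0.05091902 0.144     ] [0.56497887 0.12144487 0.144     ]
time_s: 45.35
ee_pos: [0.4173, -0.4419, 0.1372]
tcp_rot: [-0.041, 1.571, 0.042]
contact_force: [0.5, -1.3, -0.3]
finger_gap: 0.085
[ 0.41777392 -0.44231336  0.13830582]
[254.17519966 262.72472051]
```

View pics/w33.png

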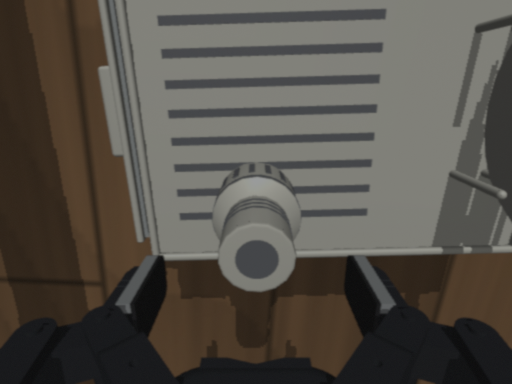

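```bash
python3 -m inch '0.085 0.02 0 0.001 0 0 0;0.085 0.022 0 0 0 0 0;0.085 0 0 0 0 0 0;0.03 0 0 0 0 0 0;0.03 0 0 0 0 0 0;0.03 0 0 0 0 0 0;0.03 0 0 0 0 0 0' 40
python3 - <<'E'
from h import *
w=grab("wrist");save(w,"w34")
E
```

```text
time_s: 46.28
ee_pos: [0.4185, -0.443, 0.0964]
tcp_rot: [-0.042, 1.57, 0.04]
contact_force: [0.1, 0.4, 1.8]
finger_gap: 0.0391
```

View pics/w34.png

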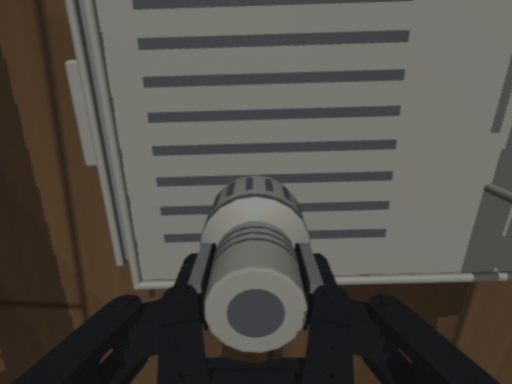

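```bash
python3 -m inch '0.03 -0.03 0 0 0 0 0;0.03 -0.05 0 0 0 0 0;0.03 -0.02 0.02 0.009 0 0 0;0.03 0 0.043 0.018 0 0 0;0.03 0 0.043 0.018 0 0 0;0.03 0 0.043 0.018 0 0 0;0.03 0 0.043 0.018 0 0 0;0.03 0 0.043 0.019 0 0 0;0.03 0 0.043 0.019 0 0 0;0.03 0 0.043 0.019 0 0 0;0.03 0 0.043 0.018 0 0 0;0.03 0.02 0.042 0.017 0 0 0;0.03 0.03 0 0 0 0 0;0.03 0.018 0 0 0 0 0;0.03 0 0 0 0 0 0;0.03 0 0 0 0 0 0'
python3 - <<'E'
from h import *
w=grab("wrist");save(w,"w35",(150,80,370,384),2.5)
print(pose()[0]);delta([.5745,-.031,.0704],down(.05))
def ringpts(c,r=.036,z=.075): return [proj(w,[c[0]+r*np.cos(a),c[1]+r*np.sin(a),z]).round(1) for a in (0,np.pi/2,np.pi,-np.pi/2)]
print(ringpts((.5755,-.028)))
E
```

```text
time_s: 48.32
ee_pos: [0.5703, -0.0284, 0.1283]
tcp_rot: [-0.04, 1.569, 0.04]
contact_force: [0.2, -0.6, -0.8]
finger_gap: 0.0391
[ 0.57063228 -0.02847887  0.1288677 ]
at [ 0.5706 -0.0285  0.1289] tool shift [ 0.0585 -0.0027  0.0036] turn [0.0011 0.0022 0.0004]
[array([307.8, 204.3]), array([263.3, 155.2]), array([212.8, 199.7]), array([257.8, 244.5])]
```

View pics/w35.png

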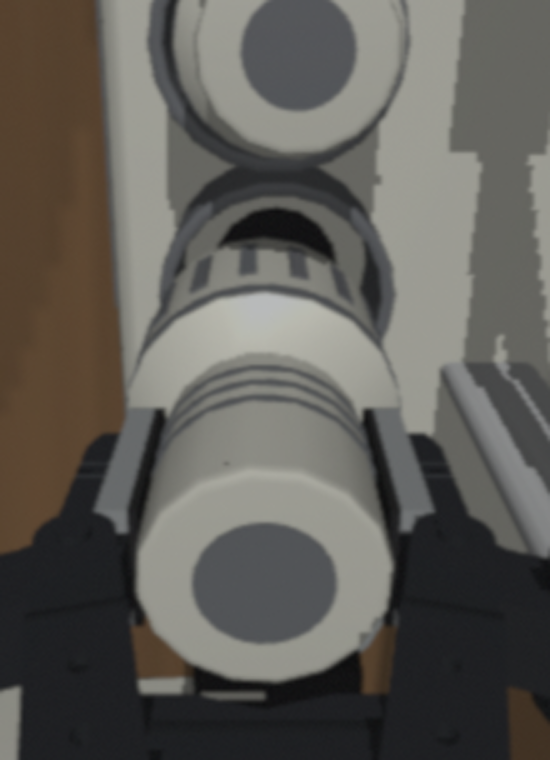

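```bash
python3 -m inch '0.03 0.01 -0.002 0.0035 0 0 0;0.03 0.01 0 0 0 0 0;0.03 0.01 0 0 0 0 0;0.03 0 0 0 0 0 0;0.03 0 0 0 0 0 0'; python3 -m inch '0.03 0.007 0 0 0 0 0;0.03 0.005 0 0 0 0 0;0.03 0 0 0 0 0 0'; python3 -m inch '0.03 0.007 0 0 0 0 0;0.03 0.007 0 0 0 0 0;0.03 0.003 0 0 0 0 0;0.03 0 0 0 0 0 0'
```

```text
time_s: 49.0
ee_pos: [0.5735, -0.0298, 0.0974]
tcp_rot: [-0.041, 1.57, 0.041]
contact_force: [-0.8, 0.3, -1.7]
finger_gap: 0.0393
time_s: 49.38
ee_pos: [0.573, -0.0296, 0.0846]
tcp_rot: [-0.041, 1.572, 0.041]
contact_force: [-0.4, 0.9, -0.6]
finger_gap: 0.039
time_s: 49.88
ee_pos: [0.5734, -0.0298, 0.0685]
tcp_rot: [-0.041, 1.571, 0.041]
contact_force: [-0.7, 0.1, 1.8]
finger_gap: 0.0393
```

```bash
python3 -m inch '0.05 0 0 0 0 0 0;0.06 0 0 0 0 0 0;0.06 0 0 0 0 0 0;0.06 -0.03 0 0 0 0 0;0.085 -0.05 0 0 0 0 0;0.085 -0.06 0 0 0 0 0;0.085 -0.06 0.02 0.02 0 0 0;0.085 -0.04 0.03 0.04 0 0 0;0.085 0 0.03 0.03 0 0 0;0.085 0 0 0 0 0 0'
python3 - <<'E'
from h import *
w=grab("wrist");save(w,"w36")
print(pose()[0]);delta([.6915,.051,.258],down(.05))
s=grab("scene");save(s,"s7",(180,130,340,260),5)
E
```

```text
time_s: 51.12
ee_pos: [0.6583, 0.0547, 0.3038]
tcp_rot: [-0.043, 1.57, 0.043]
contact_force: [0.2, -0.5, 0.1]
finger_gap: 0.0851
[0.65732333 0.05357625 0.30323718]
at [0.6573 0.0536 0.3032] tool shift [ 0.0452 -0.0044  0.0341] turn [ 0.0035 -0.0013  0.0002]
```

View pics/w36.png

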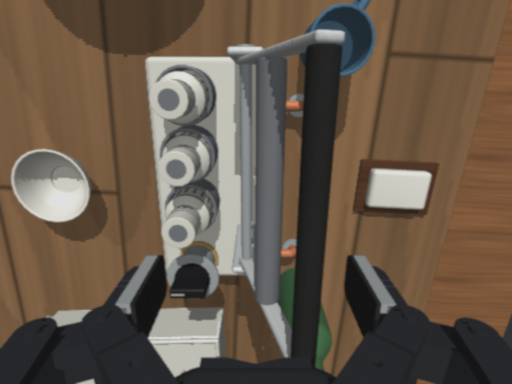

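View pics/s7.png

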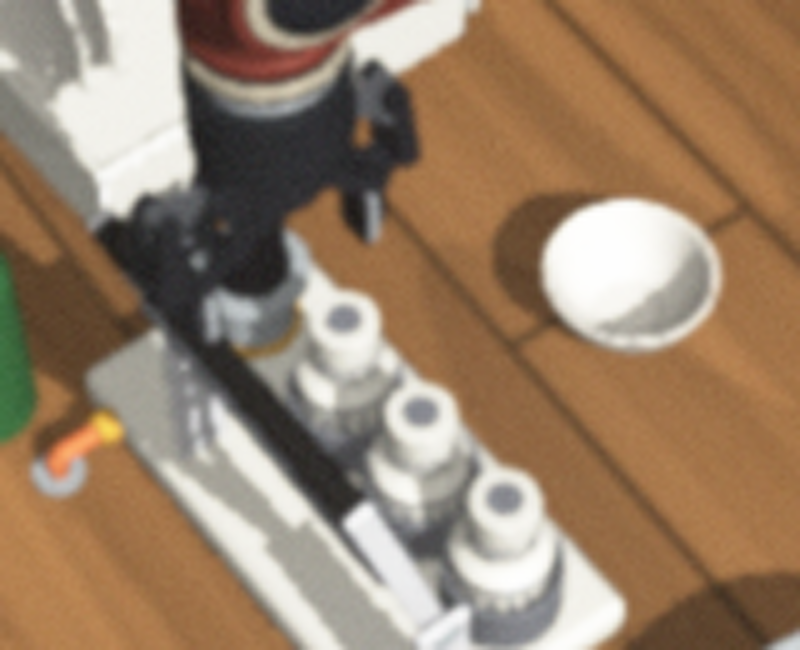

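```bash
python3 - <<'E'
from h import *
w=grab("wrist")
for v,c in ((100,322),(200,316),(300,307)): print(cast(w,(c,v),.301).round(4))
E
python3 -m inch '0.085 0 -0.002 0.034 0 0 0;0.085 0.02 0 0 0 0 0;0.085 0.025 0 0 0 0 0;0.085 0 0 0 0 0 0;0 0 0 0 0 0 0;0 0 0 0 0 0 0;0 0 0 0 0 0 0;0 0 0 0 0 0 0;0 0 0 0 0 0 0;0 0 0 0 0 0 0' 40
python3 - <<'E'
from h import *
w=grab("wrist");save(w,"w37")
E
```

```text
[0.689  0.1309 0.301 ]
[0.6923 0.0751 0.301 ]
[0.6944 0.0055 0.301 ]
time_s: 52.52
ee_pos: [0.692, 0.0526, 0.2602]
tcp_rot: [-0.041, 1.568, 0.041]
contact_force: [2.1, 0.5, 4.2]
finger_gap: 0.0163
```

View pics/w37.png

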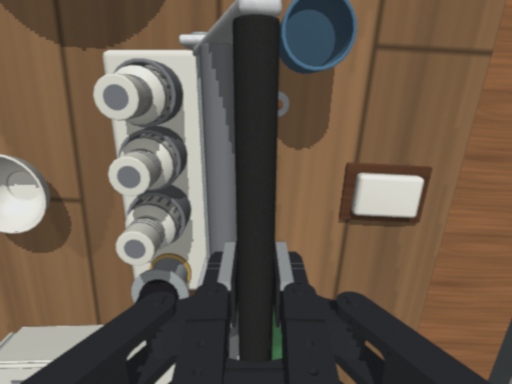

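```bash
python3 - <<'E'
import numpy as np
th=np.linspace(1.85,0,16)
for i,(a,b) in enumerate(zip(th[:-1],th[1:])): print(round(b,3),f"{-.16*(np.sin(b)-np.sin(a)):.4f} 0 {.16*(np.cos(a)-np.cos(b)):.4f}")
E
```

```text
1.727 -0.0043 0 -0.0193
1.603 -0.0019 0 -0.0196
1.48 0.0006 0 -0.0197
1.357 0.0030 0 -0.0195
1.233 0.0054 0 -0.0190
1.11 0.0077 0 -0.0182
0.987 0.0098 0 -0.0171
0.863 0.0119 0 -0.0157
0.74 0.0137 0 -0.0142
0.617 0.0154 0 -0.0124
0.493 0.0168 0 -0.0104
0.37 0.0179 0 -0.0083
0.247 0.0188 0 -0.0060
0.123 0.0194 0 -0.0036
0.0 0.0197 0 -0.0012
```

```bash
python3 -m inch '0 0 0 0 0 0 0;0 -0.0043 0 -0.0193 0 0 0;0 -0.0019 0 -0.0196 0 0 0;0 0.0006 0 -0.0197 0 0 0;0 0.003 0 -0.0195 0 0 0' 80;  python3 -m inch '0 0.0054 0 -0.019 0 0 0;0 0.0077 0 -0.0182 0 0 0;0 0.0098 0 -0.0171 0 0 0;0 0.0119 0 -0.0157 0 0 0'; python3 -m inch '0 0.0137 0 -0.0142 0 0 0;0 0.0154 0 -0.0124 0 0 0;0 0.0168 0 -0.0104 0 0 0;0 0 0 0 0 0 0'
python3 - <<'E'
from h import *
s=grab("scene");save(s,"s8",(180,130,340,260),5)
w=grab("wrist");save(w,"w38")
E
```

```text
time_s: 53.2
ee_pos: [0.6176, 0.0488, 0.2667]
tcp_rot: [-0.041, 1.554, 0.041]
contact_force: [10.8, 1.6, 9.1]
finger_gap: 0.0147
time_s: 53.7
ee_pos: [0.5462, 0.0454, 0.2304]
tcp_rot: [-0.041, 1.559, 0.042]
contact_force: [6.6, 1.6, 7.8]
finger_gap: 0.015
time_s: 54.2
ee_pos: [0.5069, 0.0417, 0.1796]
tcp_rot: [-0.042, 1.568, 0.038]
contact_force: [5.7, 13.8, -3.4]
finger_gap: 0.0147
```

View pics/s8.png

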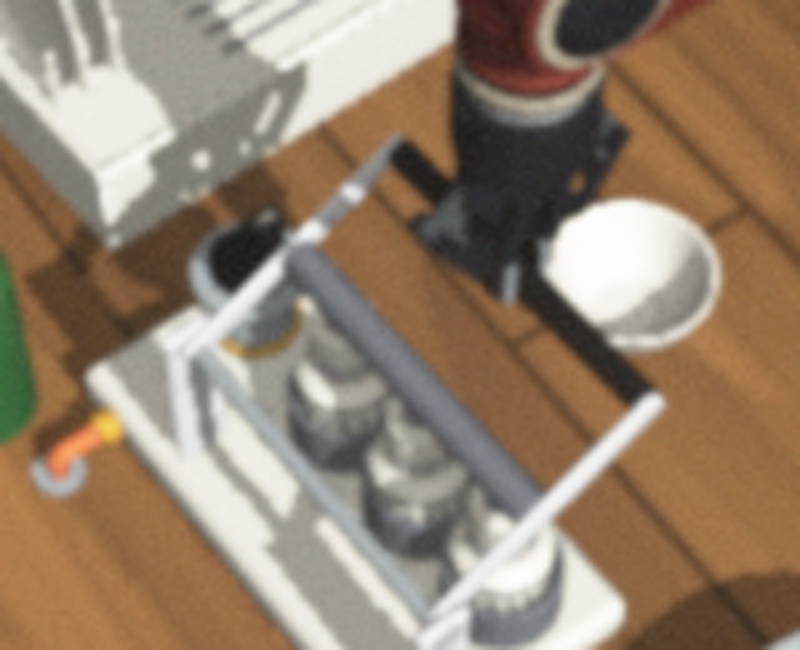

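View pics/w38.png

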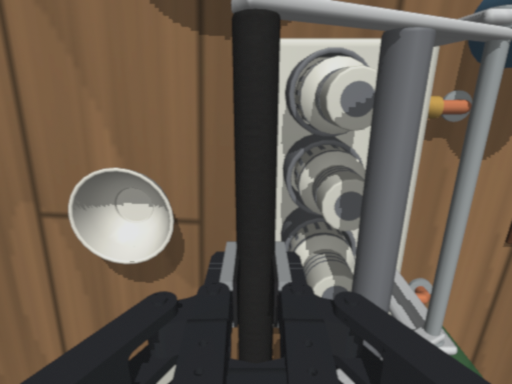

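```bash
python3 -m inch '0 0.0179 0.0015 -0.0083 0 0 0;0 0.0188 0 -0.006 0 0 0;0 0 0 0 0 0 0'; python3 -m inch '0 0.01 0 -0.002 0 0 0;0 0.0094 0 -0.0016 0 0 0;0 0 0 0 0 0 0';python3 -m inch '0 0.01 0 -0.001 0 0 0;0 0.0097 0 0 0 0 0;0 0 0 0 0 0 0'
```

```text
time_s: 54.68
ee_pos: [0.4935, 0.0439, 0.1429]
tcp_rot: [-0.037, 1.565, 0.039]
contact_force: [13.5, 0.5, -6.9]
finger_gap: 0.0148
time_s: 55.05
ee_pos: [0.4904, 0.0415, 0.1251]
tcp_rot: [-0.046, 1.565, 0.037]
contact_force: [8.1, -5.5, -0.7]
finger_gap: 0.015
time_s: 55.42
ee_pos: [0.4889, 0.0408, 0.1061]
tcp_rot: [-0.044, 1.567, 0.035]
contact_force: [5.0, -8.6, 2.5]
finger_gap: 0.0147
```

```bash
python3 -m inch '0 0.003 0 0 0 0 0;0 0.002 0 0 0 0 0';python3 -m inch '0 0.003 0 0 0 0 0;0 0.002 0 0 0 0 0'
python3 - <<'E'
from h import *
s=grab("scene");save(s,"s9",(180,130,340,260),5)
E
```

```text
time_s: 55.68
ee_pos: [0.4889, 0.0408, 0.1029]
tcp_rot: [-0.044, 1.568, 0.035]
contact_force: [-3.7, -7.6, 13.8]
finger_gap: 0.0148
time_s: 55.92
ee_pos: [0.489, 0.0408, 0.1015]
tcp_rot: [-0.045, 1.569, 0.035]
contact_force: [-17.6, -7.3, 37.2]
finger_gap: 0.0149
```

View pics/s9.png

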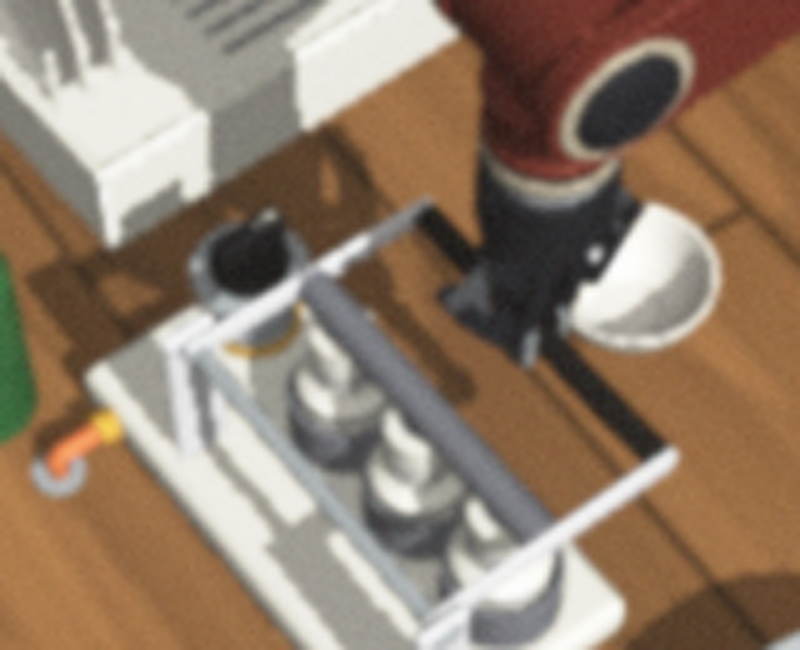

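```bash
python3 - <<'E'
from h import *
s=grab("scene");t=grab("top")
ax=np.array([np.cos(.05),np.sin(.05),0]);ay=np.array([-ax[1],ax[0],0])
b2=np.array([.5718,.0465,0])
S=lambda u:((np.array(u)-[180,130]+.5)*5-.5).round(0)
for th in (0,.05,.1,.2):
    h=b2+ax*(.078-.16*np.cos(th))+[0,0,.147+.16*np.sin(th)]
    print(th,[S(proj(s,h+k*ay)) for k in (-.105,.105)])
w=grab("wrist");save(w,"w39")
E
```

```text
0 [array([424., 218.]), array([659., 462.])]
0.05 [array([424., 210.]), array([659., 455.])]
0.1 [array([423., 202.]), array([660., 448.])]
0.2 [array([420., 187.]), array([659., 434.])]
```

View pics/w39.png

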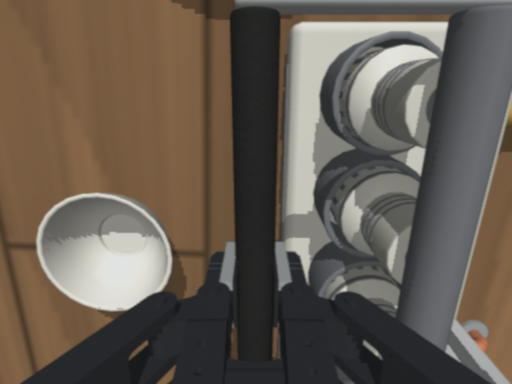

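```bash
python3 -m inch '0.03 0 0 0 0 0 0;0.045 0 0 0 0 0 0;0.045 0 0 0 0 0 0;0.045 0 0 0 0 0 0;0.045 -0.02 0 0 0 0 0;0.045 -0.04 0 0 0 0 0;0.045 -0.05 0 0 0 0 0;0.045 -0.04 -0.04 -0.01 0 0 0;0.06 0 -0.05 0 0 0 0;0.06 0 -0.05 0.01 0 0 0;0.06 0 0 0.01 0 0 0;0.06 0 0 0 0 0 0'
python3 - <<'E'
from h import *
print(pose()[0])
s=grab("scene");save(s,"s10",(180,130,340,260),5)
t=grab("top");save(t,"t10",(160,90,320,220),5)
w=grab("wrist");save(w,"w40")
E
```

```text
time_s: 57.62
ee_pos: [0.5047, -0.0954, 0.2445]
tcp_rot: [-0.04, 1.572, 0.042]
contact_force: [-0.1, 0.8, 0.3]
finger_gap: 0.0598
[ 0.5047441  -0.09538115  0.24446912]
```

View pics/s10.png

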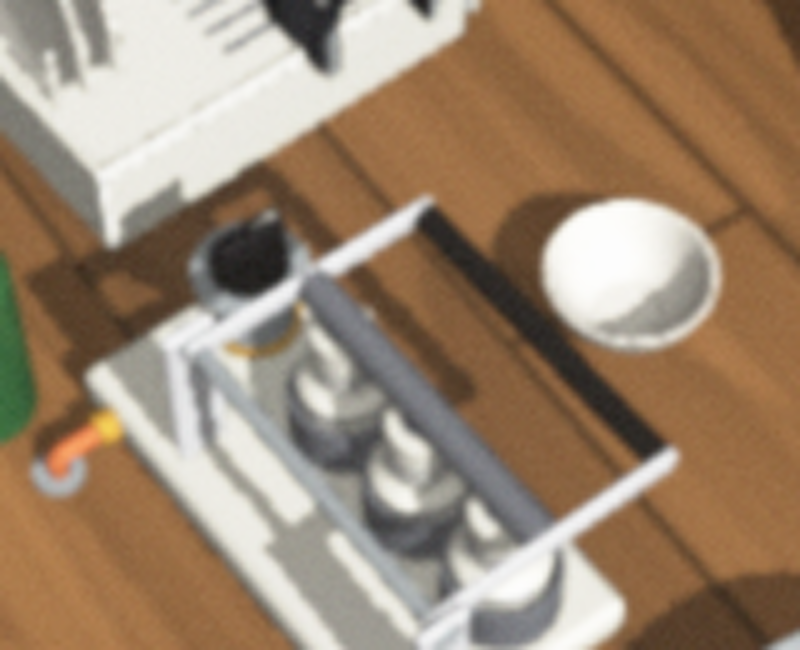

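View pics/t10.png

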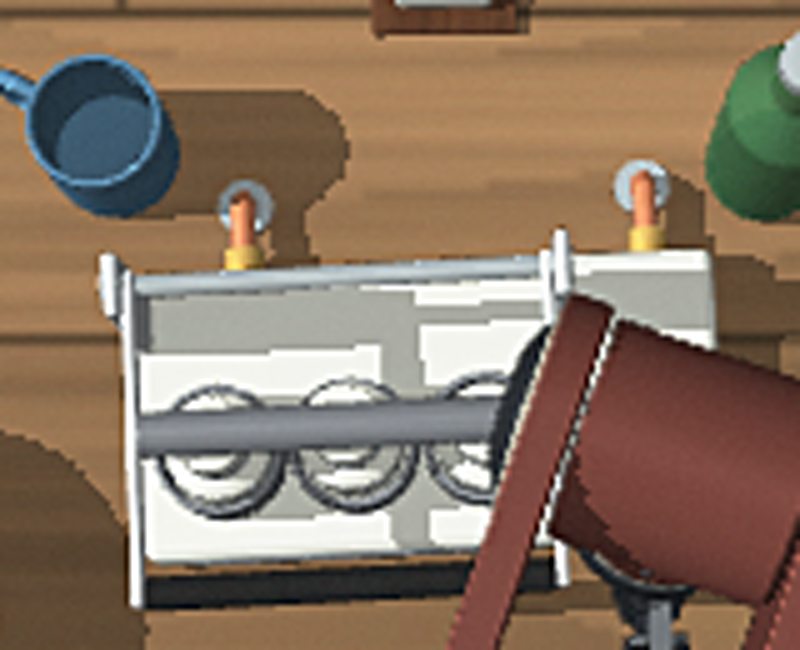

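View pics/w40.png

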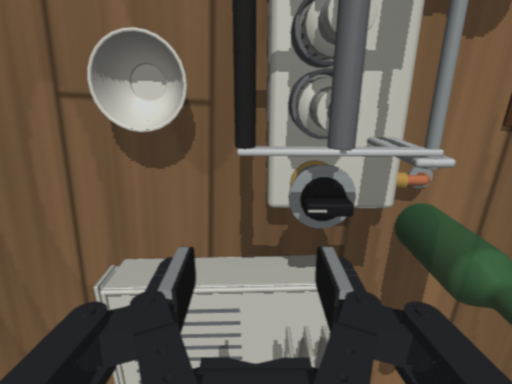

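```bash
python3 - <<'E'
from h import *
s=grab("scene");w=grab("wrist");t=grab("top")
S=lambda a:(180+(a[0]+.5)/5-.5,130+(a[1]+.5)/5-.5)
T=lambda a:(160+(a[0]+.5)/5-.5,90+(a[1]+.5)/5-.5)
print("handle R w-s",tri(w,(244,147),s,S((430,212))))
print("handle L t-s",tri(t,T((145,588)),s,S((658,450))))
print("bar R w-s",tri(w,(343,148),s,S((312,280))))
print("bar L t-s",tri(t,T((138,435)),s,S((545,525))))
print("hinge L t-s",tri(t,T((122,285)),s,S((428,610))))
# by constraint of radius from hinge using top only: handle-bar spacing in image if level
for z in (.147,.152,.157): 
  h=cast(t,T((145,588)),z); print(z,h, np.hypot(z-.147,0.0718+0.5718+.078*0-h[0]-0.0718))
E
```

```text
handle R w-s (array([ 0.49396966, -0.05915589,  0.15581759]), np.float64(0.0015216378518404666))
handle L t-s (array([0.48646256, 0.14691647, 0.16095548]), np.float64(0.0004073959235831162))
bar R w-s (array([ 0.57665292, -0.05630394,  0.15621107]), np.float64(0.000692696336753166))
bar L t-s (array([0.5646665 , 0.15106022, 0.16264159]), np.float64(0.000708444295291655))
hinge L t-s (array([0.64344785, 0.15916286, 0.1632823 ]), np.float64(0.004532962184208093))
0.147 [0.48744409 0.14886362 0.147     ] 0.08435591139020146
0.152 [0.48714752 0.14811797 0.152     ] 0.0848000174931723
0.157 [0.48685094 0.14737232 0.157     ] 0.08553561864670552
```

```bash
python3 -m inch '0.026 0 -0.015 0.036 0 0 0;0.026 0 -0.014 0.036 0 0 0;0.026 0 0 0 -0.175 0 0;0.026 0 0 0 -0.175 0 0;0.026 0 0 0 -0.175 0 0;0.026 0 0 0 -0.175 0 0;0.026 0 0 0 -0.175 0 0;0.026 0 0 0 -0.175 0 0;0.026 0 0 0 -0.175 0 0;0.026 0 0 0 -0.175 0 0;0.026 0 0 0 -0.175 0 0;0.026 0 0 0 0 0 0'
python3 - <<'E'
from h import *
print(pose()[0],pose()[2]["q"]);delta([.578,-.121,.12],down(.05+np.pi/2))
w=grab("wrist");save(w,"w41")
E
```

```text
time_s: 59.42
ee_pos: [0.578, -0.1205, 0.2452]
tcp_rot: [-1.25, 1.183, 1.249]
contact_force: [0.6, -0.1, -0.8]
finger_gap: 0.0258
[ 0.57801456 -0.12053351  0.24516813] [-3.31587546e-01 -5.05666234e-02  1.64647957e+00  5.88214839e-06
  1.54562958e+00 -1.95725395e+00]
at [ 0.578  -0.1205  0.2452] tool shift [ 0.1252  0.     -0.0005] turn [ 0.0049 -0.      0.    ]
```

View pics/w41.png

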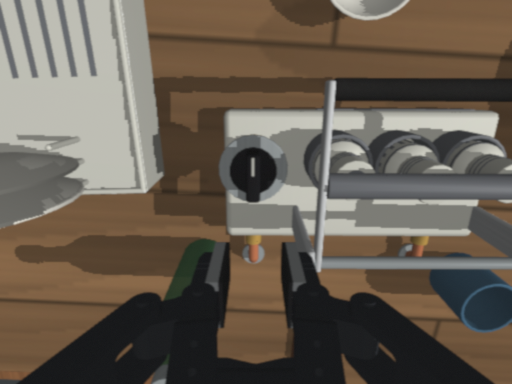

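```bash
python3 - <<'E'
from h import *
w=grab("wrist");save(w,"w42",(205,120,305,220),6)
for u in [(253,158),(253,199)]: print(cast(w,u,.129))
print(proj(w,[.5785,-.121,.129]))
E
```

```text
[ 0.55925595 -0.12341514  0.129     ]
[ 0.59953719 -0.12131395  0.129     ]
[254.490941   178.11232045]
```

View pics/w42.png

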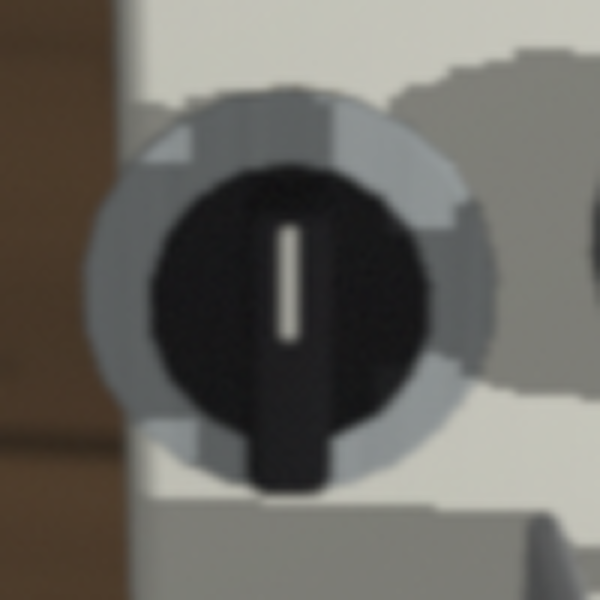

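```bash
python3 - <<'E'
from h import *
w=grab("wrist")
print("disc",cast(w,(253.3,170.8),.099),"bar far",cast(w,(253.1,201.5),.129)-[.0235,0.0012,0], "bar mid col",cast(w,(253.1,178),.129))
for a,b in ((-1,0),(1,0)): pass
print([cast(w,u,.099) for u in [(205+150/6,170.8),(205+430/6,170.8),(253.3,120+165/6),(253.3,120+440/6)]])
E
```

```text
disc [ 0.57937637 -0.12230134  0.099     ] bar far [ 0.57865416 -0.12235704  0.129     ] bar mid col [ 0.57850745 -0.12239573  0.129     ]
[array([ 0.58068427, -0.14640816,  0.099     ]), array([ 0.57806456, -0.09812259,  0.099     ]), array([ 0.55510739, -0.12357761,  0.099     ]), array([ 0.60401161, -0.12100581,  0.099     ])]
```

```bash
python3 -m inch '0.026 0.04 -0.001 -0.002 0.004 0 0;0.026 0.05 0 0 0 0 0;0.026 0.035 0 0 0 0 0;0.026 0 0 0 0 0 0;0.026 0 0 0 0 0 0'
python3 - <<'E'
from h import *
print(pose()[0]);delta([.579,-.1223,.077],down(.05+np.pi/2))
w=grab("wrist");save(w,"w43",(130,100,380,384),2.4)
s=grab("scene");save(s,"s11",(180,110,310,220),6)
E
```

```text
time_s: 60.2
ee_pos: [0.5803, -0.1233, 0.122]
tcp_rot: [-1.249, 1.183, 1.245]
contact_force: [-0.3, -0.9, 1.9]
finger_gap: 0.0261
[ 0.5802617  -0.12329923  0.12196415]
at [ 0.5803 -0.1233  0.122 ] tool shift [0.045  0.0013 0.0011] turn [ 0.0016 -0.0009  0.0023]
```

View pics/w43.png

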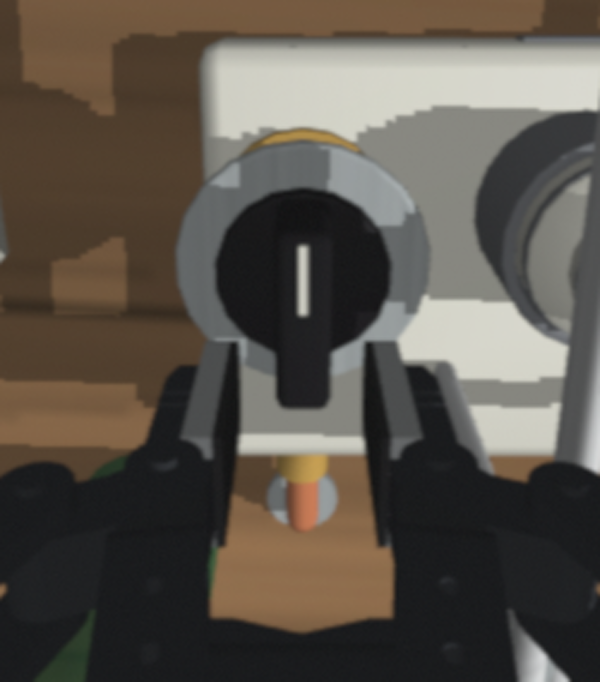

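View pics/s11.png

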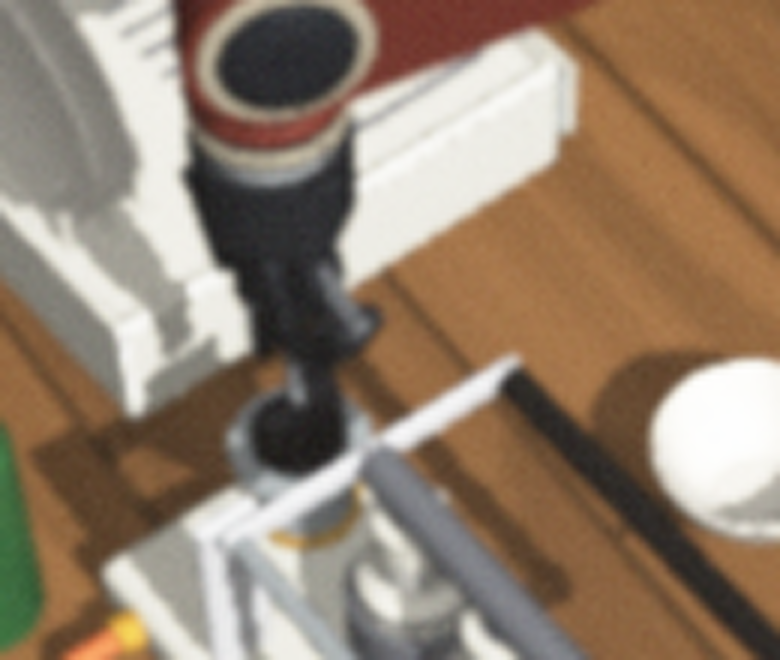

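```bash
python3 -m inch '0.022 0.015 0.001 0.001 0 0 0;0.022 0.01 0 0 0 0 0;0.022 0.01 0 0 0 0 0;0.022 0 0 0 0 0 0'; python3 -m inch '0.022 0.008 0 0 0 0 0;0.022 0 0 0 0 0 0'
python3 - <<'E'
from h import *
print(pose()[0]);delta([.579,-.1223,.077],down(.05+np.pi/2))
w=grab("wrist");save(w,"w44",(130,100,380,384),2.4)
E
```

```text
time_s: 60.8
ee_pos: [0.5771, -0.1217, 0.0833]
tcp_rot: [-1.245, 1.185, 1.25]
contact_force: [-0.3, 0.6, -0.7]
finger_gap: 0.0222
time_s: 61.05
ee_pos: [0.5777, -0.1219, 0.0764]
tcp_rot: [-1.247, 1.185, 1.249]
contact_force: [-0.4, -0.9, 0.5]
finger_gap: 0.022
[ 0.5777311  -0.12190858  0.07638998]
at [ 0.5777 -0.1219  0.0764] tool shift [-0.0006 -0.0012 -0.0005] turn [ 0.0022  0.0004 -0.0011]
```

View pics/w44.png

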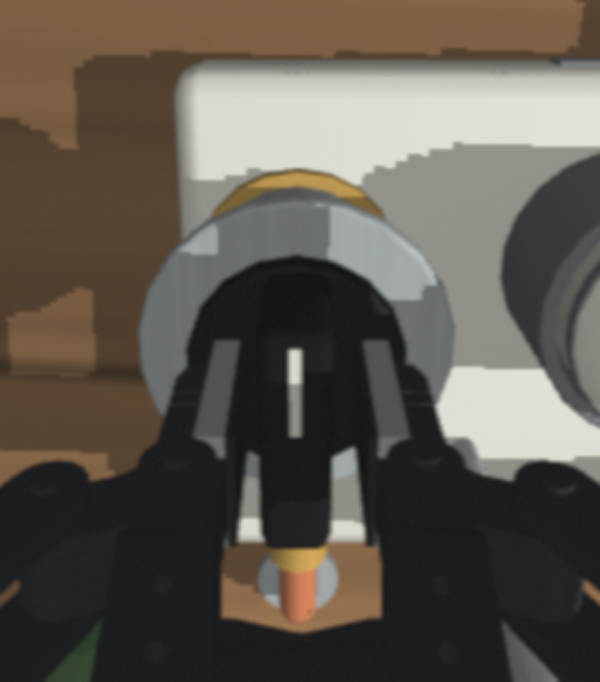

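```bash
python3 -m inch '0 0 0.001 0 0 0 0;0 0 0 0 0 0 0;0 0 0 0 0 0 0' 50; python3 -m inch '0 0 0 0 0.1 0 0;0 0 0 0 0.15 0 0'
```

```text
time_s: 61.48
ee_pos: [0.578, -0.1229, 0.0774]
tcp_rot: [-1.249, 1.184, 1.245]
contact_force: [3.9, -4.0, -2.8]
finger_gap: 0.0132
time_s: 61.72
ee_pos: [0.578, -0.1226, 0.0774]
tcp_rot: [-1.061, 1.297, 1.057]
contact_force: [3.8, -2.6, -2.2]
finger_gap: 0.0131
```

```bash
python3 -m inch '0 0 0 0 0.16 0 0;0 0 0 0 0.16 0 0;0 0 0 0 0.16 0 0;0 0 0 0 0.16 0 0'; python3 -m inch '0 0 0 0 0.16 0 0;0 0 0 0 0.16 0 0;0 0 0 0 0.16 0 0;0 0 0 0 0 0 0'
python3 - <<'E'
from h import *
p,R,s=pose();z=R[:,2];print(np.arctan2(z[1],z[0]),s["torque"],s["contact_force"])
w=grab("wrist");save(w,"w45",(130,100,380,384),2.4)
E
```

```text
time_s: 62.22
ee_pos: [0.5784, -0.1221, 0.0775]
tcp_rot: [-0.57, 1.492, 0.568]
contact_force: [4.5, -0.1, -3.3]
finger_gap: 0.0132
time_s: 62.72
ee_pos: [0.5789, -0.1219, 0.0775]
tcp_rot: [-0.198, 1.557, 0.197]
contact_force: [7.2, -1.6, -4.9]
finger_gap: 0.013
0.25154821163585483 [-0.13189842 -1.17423991 -0.17068993] [ 7.23142364 -1.60811127 -4.93429061]
```

View pics/w45.png

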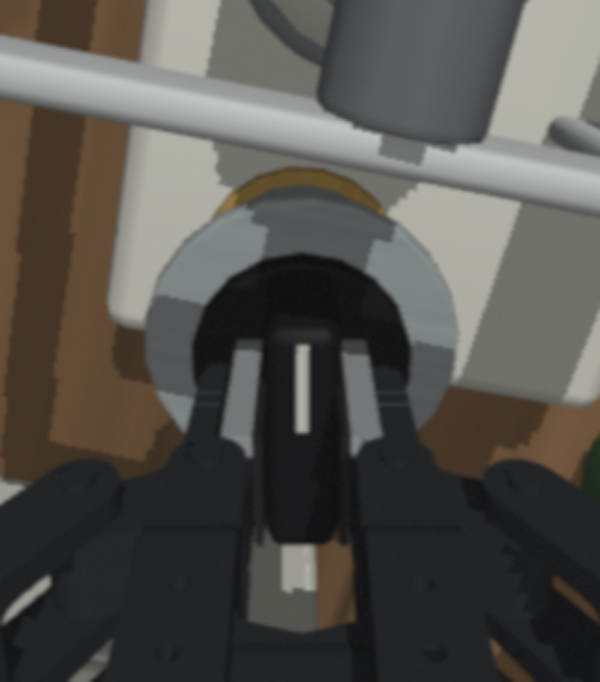

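```bash
python3 -m inch '0 0 0 0 0.05 0 0;0 0 0 0 0 0 0;0.022 0 0 0 0 0 0;0.022 0 0 0 0 0 0;0.022 0 0 0 0 0 0;0.022 -0.02 0 0 0 0 0;0.022 -0.04 0 0 0 0 0;0.022 -0.05 0 0 0 0 0;0.022 -0.04 -0.02 -0.03 0 0 0;0.022 0 -0.02 -0.05 0 0 0;0.03 0 -0.03 -0.05 0 0 0;0.03 0 -0.03 -0.05 0 0 0;0.03 0 0 0 0 0 0'
python3 - <<'E'
from h import *
print(pose()[0])
w=grab("wrist");save(w,"w46")
s=grab("scene");save(s,"s12",(180,130,340,260),5)
t=grab("top");save(t,"t12",(50,80,450,300),2)
save(t,"t13",(160,90,320,220),5)
E
```

```text
time_s: 64.4
ee_pos: [0.419, -0.2587, 0.229]
tcp_rot: [-0.157, 1.564, 0.153]
contact_force: [-0.0, -0.1, -0.2]
finger_gap: 0.0298
[ 0.4190422  -0.25866558  0.22902729]
```

View pics/s12.png

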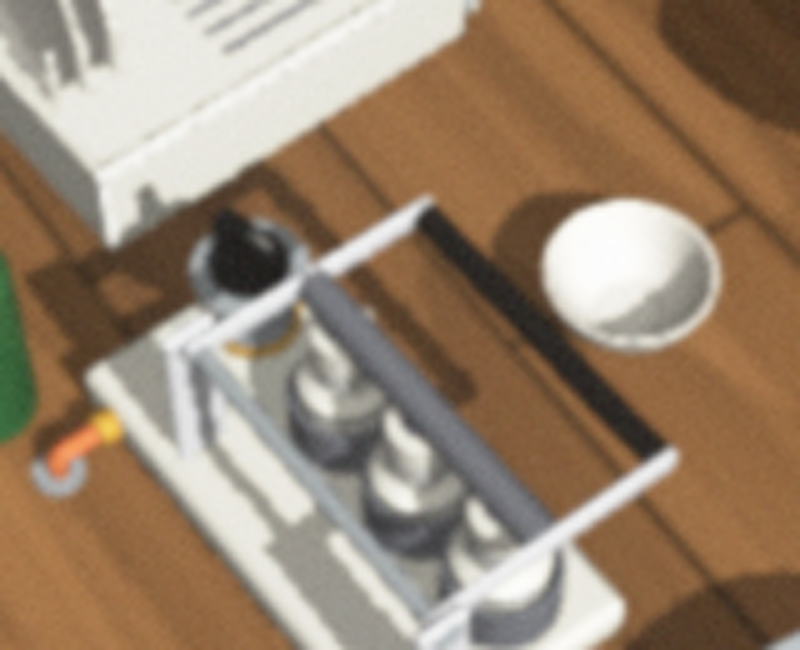

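View pics/t12.png

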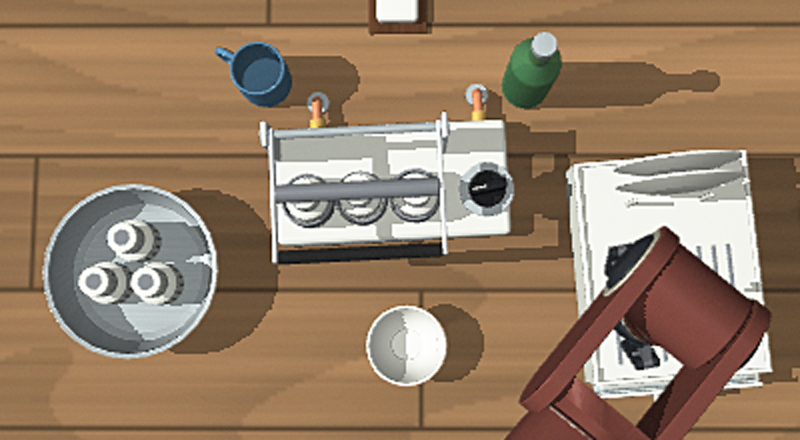

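View pics/t13.png

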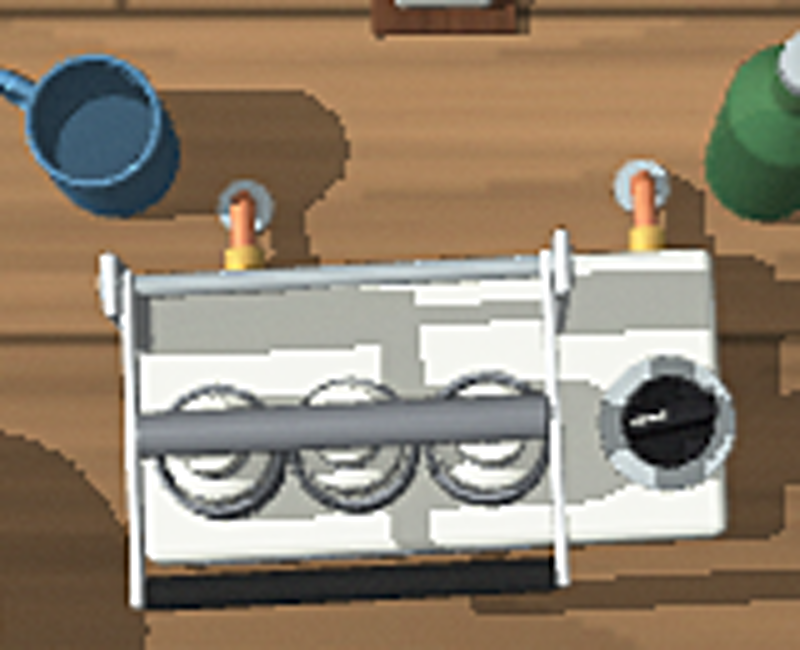

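View pics/w46.png

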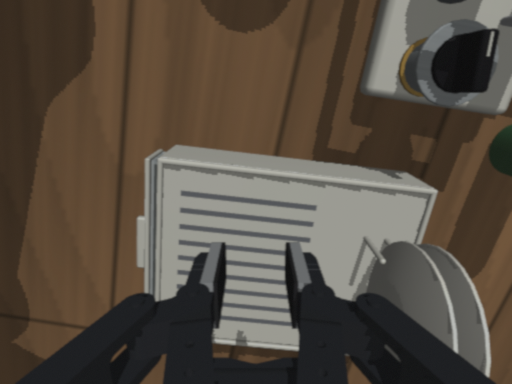

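```bash
python3 - <<'E'
from h import *
s=grab("scene")
S=lambda u:((np.array(u)-[180,130]+.5)*5-.5).round(0)
for b,o in (((.5755,-.0275,.144),(345,318)),((.5718,.0465,.144),(421,411)),((.5683,.1207,.144),(505,497))): print(S(proj(s,b)),o)
ax=np.array([np.cos(.05),np.sin(.05),0]);ay=np.array([-ax[1],ax[0],0]);b2=np.array([.5718,.0465,0])
h=b2+ax*(.078)+[0,0,.147]
print("hinge ends pred",[S(proj(s,h+k*ay)) for k in (-.1085,.1085)])
h=b2+[0,0,.147]; print("bar ends",[S(proj(s,h+k*ay)) for k in (-.1035,.1035)])
E
```

```text
[343. 326.] (345, 318)
[422. 413.] (421, 411)
[505. 505.] (505, 497)
hinge ends pred [array([195., 352.]), array([430., 625.])]
bar ends [array([312., 289.]), array([540., 540.])]
```

```bash
python3 - <<'E'
from station import arm
print(arm.observe()["time_s"]); print(arm.close_job())
E
```

```text
64.6
the job is handed in; nothing more can be done
None
```

I finished the cartridge change in the order asked and handed the job in at 64.6 s. No verdict is reported.

**What I did**
- I swung the clamp back to its stop and stood the three old cartridges upright in the basin.
- I set the three new cartridges from the rack in the bays. Each was felt standing on its sprung seat.
- I closed the clamp until the push rose sharply from about 14 N to 37 N over 1.4 mm of travel, which I took as the closed stop.
- I then turned the knob clockwise about 1.4 rad and let go.

**Last checks**
- **Clamp:** After release the handle had not moved in the scene picture. At the right end, handle and pressure bar measured within 0.5 mm of the same height. On the left, handle, bar and hinge agreed within about 2.5 mm.
- **Knob:** The last top picture shows its bar about 78–80° round, which fits the open stop.
- **Basin and other objects:** All three old cartridges stand in the basin. Bottle, bowl and mug are where they were.

**Readings that disagreed**
- **Fingertips:** They turned out to be about 30 mm short of the stated TCP. My first close on the clamp handle therefore gripped nothing, and I corrected for this from then on.
- **Heights:** Heights worked out from the scene camera read about 6–10 mm too high. The clamp being level rests on comparing parts with each other and on the feel of the stop, not on an exact height.

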